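# Fit up a pipe in the V-block for tacking

### The job

Get the second pipe ready to be tacked to the one strapped in the V-block. First clear the two tools that were left lying across the groove: lay the soapstone holder in the yellow tray with the other soapstone and the cold chisel in the blue tray with the centre punch. Then lay the loose pipe in the groove with its end butted against the strapped pipe, and finish while still holding it there without letting go, pressed down firmly on both flanks of the V, for the welder to tack; leave the magnet, spanner and nut where they lie.

Things in the scene. Friction and masses are not known exactly. Their poses are not given: they have to be found in the camera images.
- vblock: Steel V-block fixed to the bench, 70 (x) x 230 (y) x 25 mm high; at each end a lug and screw, 16 mm high, reach 24 mm further. Origin: centre of underside. A 90 degree groove along y, 30 mm wide at the top, lies between flat lands 20 mm wide; a 6 mm slot runs at its bottom, z = 12 mm. From y = +10 to +105 mm a pipe is fixed under two straps (top at z = 55 mm); y = -115 to +10 mm is free
- flank_near: The half of the V-block's jaw at its -x side, with one 45 degree flank of the groove. Origin and axes are those of vblock
- flank_far: The half of the V-block's jaw at its +x side, with the other flank of the groove. Origin and axes are those of vblock
- seat (a point): Where the middle of the loose pipe's axis must come: in the groove, 34 mm above the bench, 37.5 mm from the block's middle toward its -y. Axes as vblock: y runs along the groove, +y toward the strapped pipe, whose end face stands 47.5 mm from this point
- pipe_loose: Dark grey steel pipe offcut, 34 mm diameter, 95 mm long, about 0.22 kg, lying on the bench; both ends alike. Origin: on its underside as it first lies, halfway along; its y is the pipe's axis. It can roll
- pipe_mid (a point): The middle of the loose pipe's axis, 17 mm from its surface; its y is the pipe's axis. The ends are 47.5 mm away along y
- soapstone: Soapstone marker in a brass holder (tan stick with a white tip), 135 long (its y) x 12 wide x 8 mm high, 30 g, lying flat across the V-block's lands, 25 mm above the bench. Origin: centre of its underside. The solid part that can be gripped runs from y = -32 to +68 mm
- cold_chisel: Blue cold chisel, 170 long (its y) x 20 wide x 16 mm high, about 0.3 kg, lying flat across the V-block's lands, 25 mm above the bench. Origin: centre of its underside. It and the soapstone may be in either order along the groove, about 55 mm apart
- tray_yellow: Yellow open tray fixed on the bench, 140 (its x) x 220 (its y) x 36 mm high with a rolled rim, walls and floor 4 mm; another soapstone is fixed in it along the +x wall. Origin: centre of its underside. The yellow and the blue tray may change places
- tray_yellow_in (a point): Centre of the yellow tray's inner floor; axes as the tray
- tray_blue: Blue open tray fixed on the bench, 140 (its x) x 220 (its y) x 36 mm high with a rolled rim, walls and floor 4 mm; a centre punch (11 mm thick) is fixed in it along the +x wall. Origin: centre of its underside
- tray_blue_in (a point): Centre of the blue tray's inner floor; axes as the tray
- magnet_square: Red arrow-shaped welding magnet, 85x100x18 mm, on the robot's side of the V-block; leave it alone. Origin: centre of its underside
- spanner_17: Bright combination spanner, 36x219x8 mm, behind the V-block; leave it alone. Origin: centre of its underside
- worklight: Dark work lamp with a wire guard, standing fixed on the bench to the left behind the V-block; an obstacle, about 180 x 170 mm across and 242 mm tall, its glare shield toward the robot. Origin: on the bench under its middle
- clamp_jig: Toggle clamp on a steel plate, fixed on the bench to the left of the V-block; an obstacle. Its red-gripped lever reaches 135 mm from the origin along its -y, up to 111 mm high, toward or over the strapped end of the V-block. Origin: on the underside of the plate, near the lever's pivot
- nut_24: Dark hexagon nut, 24x27x13 mm, on the bench behind the V-block and the trays; leave it alone. Origin: centre of its underside

How it is judged:
On the way, in this order (a step that is already met when the one before it is completed fails the run):
1. the groove is cleared: soapstone holder lying in the yellow tray, chisel lying in the blue tray, both let go (x of soapstone in the frame of tray_yellow_in between -0.065 and 0.065 m and y of soapstone in the frame of tray_yellow_in between -0.1 and 0.1 m and z of soapstone in the frame of tray_yellow_in between -0.005 and 0.025 m and angle between soapstone's own y axis and vertical between 1.35 and 1.79 rad and x of cold_chisel in the frame of tray_blue_in between -0.065 and 0.065 m and y of cold_chisel in the frame of tray_blue_in between -0.1 and 0.1 m and z of cold_chisel in the frame of tray_blue_in between -0.005 and 0.025 m and angle between cold_chisel's own y axis and vertical between 1.35 and 1.79 rad and contact force between the fingers and soapstone below 0.1 N and contact force between the fingers and cold_chisel below 0.1 N), for 0.2 s.
2. the loose pipe lies in the groove, butted to the strapped pipe, pressed down on both flanks by the gripper (x of pipe_mid in the frame of seat between -0.002 and 0.002 m and y of pipe_mid in the frame of seat between -0.003 and 0.003 m and z of pipe_mid in the frame of seat between -0.002 and 0.002 m and angle between the y axis of pipe_mid and the y axis of seat, either way round below 0.04 rad and contact force between pipe_loose and flank_near above 4 N and contact force between pipe_loose and flank_far above 4 N and contact force between the fingers and pipe_loose above 3 N), for 0.2 s.
At the end, for the whole second after the job is handed in: Soapstone holder flat in the yellow tray, chisel flat in the blue. Pipe axis within 2 mm and 0.04 rad of the groove's seat, gap to the strapped pipe under 3 mm, gripper on it (over 3 N), over 4 N on each flank (its weight gives at most 2). Magnet, spanner, nut moved under 20 mm (all of step 2 and x of soapstone in the frame of tray_yellow_in between -0.065 and 0.065 m and y of soapstone in the frame of tray_yellow_in between -0.1 and 0.1 m and z of soapstone in the frame of tray_yellow_in between -0.005 and 0.025 m and angle between soapstone's own y axis and vertical between 1.35 and 1.79 rad and x of cold_chisel in the frame of tray_blue_in between -0.065 and 0.065 m and y of cold_chisel in the frame of tray_blue_in between -0.1 and 0.1 m and z of cold_chisel in the frame of tray_blue_in between -0.005 and 0.025 m and angle between cold_chisel's own y axis and vertical between 1.35 and 1.79 rad); the arm keeps its last pose, push and grip.
It fails at once if the magnet is disturbed (moved more than 20 mm) (distance of magnet_square from where it was at the start of the episode above 0.02 m).
It fails at once if the spanner is disturbed (moved more than 20 mm) (distance of spanner_17 from where it was at the start of the episode above 0.02 m).
It fails at once if the nut is disturbed (moved more than 20 mm) (distance of nut_24 from where it was at the start of the episode above 0.02 m).
It also fails if it takes over 69 s, if anything falls off the work surface, if the arm or the gripper's body presses on something with over 40 N, if the wrist force passes 120 N, or if a joint passes its speed limit or range.

### The arm

A 6-joint arm with a two-finger parallel gripper is mounted at the origin on a cart in front of the work surface, level with it; the furniture and walls round the work are solid. World frame = base frame: x ahead of the robot, y to its left, z up, the work surface at z = 0. Lengths are in m, angles in rad, forces in N, time in s.
With the tool pointing down it reaches from about 0.3 to 0.85 m from the base axis. Payload 4.2 kg.
Tool frame: the origin (TCP) lies midway between the tips of the shut fingers; the grasp point (between the pads) lies behind it (arm.pinch_z is the x of the grasp point in the tool frame, in m); x points along the fingers, y is the direction in which the jaws open and shut, and the axes are right-handed (so a half turn about x gives the same grasp; the last joint's range is limited). The gripper opens to 91 mm and grips with 3 to 60 N. Pads are 32 mm wide; open, the fingers measure 118 mm over their backs; the gripper's body (76 mm by 178 mm) begins 60 mm behind the grasp point.
Start: joints at [1.228, 0.32, 1.565, -0, 1.257, -0.02], TCP at [0.182, 0.545, 0.178] pointing down, gripper open.
Joint ranges: [-3.11, 3.11], [-0.84, 2.01], [0.21, 2.61], [-1.34, 4.49], [0.05, 2.63], [-2.56, 2.56]. Speed limits (rad/s): [2.57, 2.57, 3.14, 3.14, 3.14, 3.14].

### API

Orientations are given as [roll, pitch, yaw] about the fixed x, y, z axes, in that order (R = Rz(yaw) Ry(pitch) Rx(roll)).
In Python, from station import arm gives the robot as it stands.
- The arm moves only by the shell command python3 -m jog 'ROWS' [OPENING] [FORCE]. ROWS is JSON, a list of rows, each an object of numbers: "x", "y", "z": the shift along the tool's x, y, z in mm; "turn": the turn about the tool's x in rad. A call has 1 to 8 rows; each row shifts and turns the pose as measured when the row begins, along the tool's axes as they then stand; what a row does not reach is not made up. A row lasts 1/12 s, in which the tool goes at most 41.7 mm and 7.16 degrees, less where a joint would pass 70% of its speed; a pose out of reach is approached as far as the arm can. A call with a gripper value outside its range is refused whole. OPENING is the closure in counts, from 0 (fully open) to 255 (shut), set as the call begins (- or left out, the last holds). The fingers move at their own pace and stop on an object; FORCE is the grip in N (left out, the last holds). Time passes only in rows, so rows that do not move let the fingers close. It gives the time, the measured TCP pose, the force and the opening at its end, in the units of the state.
- arm.state(): the state, without advancing time (a new reading comes with each control period).
- arm.read_camera(name): name is "scene" or "top"; returns a dict with "image" (400x640x3 uint8, red, green, blue), "depth" (400x640 float32, m along the optical axis (not along the pixel's ray), 0 where there is no reading), "fx", "fy", "cx", "cy" (pixels), "rvec" (rotation vector, rad) and "tvec" (3), from world to camera coordinates, as OpenCV has them. Camera axes: x right, y down, z forward; pixel columns grow to the right and rows downward; lengths in m; the calibration is good to about 2 mm. A picture is of the moment at which its call begins.
- arm.close_job(): hands the job in, once; it reports no verdict.
Trained networks look in a picture, given as the dict that the camera call returned (one of the last four; its "shot" number tells which), for a name from the list of things; names that differ only in an ending like _2 or _b are one class to them, and where a whole thing is asked for, a point or a joint stands for the part that bears it (a point fixed in the world has none). Each returns a list of dicts, best first, with "score" (0 to 1); they miss things now and then, are a little off and sometimes report something else, mostly with a low value. They report only what shows in the picture. A call takes as long as a camera call.
- arm.cut_out(query, picture): "region" (400x640 bool, what is visible of it) and "bbox" ([left, top, right, bottom] in pixels, round what is visible of it).
- arm.pinpoint(query, picture): "location" ([column, row] in pixels: a listed point, or the origin of a listed thing).
The state is a dict: "time": time; "joint_pos": joint angles; "qd": joint speeds; "joint_torque": joint torques, N m; "ee_pos": TCP position; "tcp_rot": TCP orientation; "wrist_force": force on the tool from outside, world axes, zero at the start; "moment": the same for the moment, N m; "width": opening from 0.0 (shut) to 1.0 (fully open).
Only numpy, scipy, OpenCV 4.12 (cv2) and the standard library are available. Lean on these libraries where they do the work, as an engineer would, in place of code of your own. Each camera call takes 0.05 s, during which the arm holds its last target. There are 200 camera calls.

## Working session

There is one attempt and no reset: what is moved stays moved. The work goes in short steps, Python scripts to look and compute and a shell command to move; the robot and the scene stay as the last step left them, time stands still between calls to the robot, and variables do not carry over. Pictures are saved under pics/ and viewed, about 8 in all and at most 12, crops included, and the job is handed in when it is done.

```bash
mkdir -p pics
cat > h.py <<'E'
import numpy as np, cv2
from station import arm
def world(p,u,v,d):
    R=cv2.Rodrigues(np.array(p["rvec"],float))[0]; t=np.array(p["tvec"],float).ravel()
    c=np.stack([(u-p["cx"])/p["fx"]*d,(v-p["cy"])/p["fy"]*d,d],-1)
    return (c-t)@R
def atz(p,u,v,z):
    R=cv2.Rodrigues(np.array(p["rvec"],float))[0]; t=np.array(p["tvec"],float).ravel()
    o=-R.T@t; r=R.T@np.array([(u-p["cx"])/p["fx"],(v-p["cy"])/p["fy"],1.]); return o+r*(z-o[2])/r[2]
def pts(p,reg):
    v,u=np.nonzero(reg&(p["depth"]>0)); return world(p,u,v,p["depth"][v,u])
def summ(P):
    # median, top z, min-area rect of upper points
    r=cv2.minAreaRect((P[:,:2]*1000).astype(np.float32))
    b=cv2.boxPoints(r); e=[b[1]-b[0],b[2]-b[1]]; l=max(e,key=np.linalg.norm)
    return dict(c=np.round(r[0],1),size=np.round([min(r[1]),max(r[1])],1),ang=round(float(np.arctan2(l[1],l[0])%np.pi),3),z=np.round(np.percentile(P[:,2],[2,50,98])*1000,1))
E
python3 - <<'E'
from h import *
print(arm.state(),arm.pinch_z)
for n in("top","scene"):
    p=arm.read_camera(n); cv2.imwrite(f"pics/{n}0.png",p["image"][:,:,::-1])
    for q in["vblock","pipe_loose","soapstone","cold_chisel","tray_yellow","tray_blue","magnet_square","spanner_17","worklight","clamp_jig","nut_24"]:
        for k in arm.cut_out(q,p)[:2]:
            P=pts(p,k["region"]); 
            if len(P)>5: print(n,q,round(k["score"],2),np.int32(k["bbox"]),summ(P))
        print("   ",[(np.round(k["location"],1),round(k["score"],2)) for k in arm.pinpoint(q,p)[:2]])
E
```

```text
{'time': 0.0, 'joint_pos': array([ 1.22798939e+00,  3.20253664e-01,  1.56566632e+00, -2.36411148e-05,
        1.25740333e+00, -2.00059897e-02]), 'qd': array([-6.16614696e-04,  2.91398826e-04,  7.75315590e-05, -2.06067066e-04,
       -1.21901032e-04, -6.49454238e-04]), 'joint_torque': array([-6.74910953e-04, -4.12465560e+01, -2.31972420e+01,  7.24968477e-02,
        4.58463735e-02, -1.63371656e-04]), 'ee_pos': array([0.18222313, 0.54476244, 0.17764724]), 'tcp_rot': array([-1.57781557,  1.56906551, -1.90060921]), 'wrist_force': array([-0.12937533,  0.75775008,  0.84097755]), 'moment': array([-0.0091759 ,  0.01420846, -0.07166937]), 'width': 1.0047814607171088} -0.0188
top vblock 0.87 [268 193 372 222] {'c': array([579.4, -67.3]), 'size': array([ 73. , 277.3]), 'ang': 1.653, 'z': array([ 5.7, 24.5, 54.3])}
    [(array([320.4, 208.3]), 0.94), (array([429. , 254.7]), 0.71)]
top pipe_loose 0.87 [230 250 267 273] {'c': array([426.3, 127.4]), 'size': array([36.6, 94.7]), 'ang': 1.133, 'z': array([ 4. , 31. , 37.4])}
    [(array([252.8, 262.3]), 0.69)]
top soapstone 0.54 [348 178 353 225] {'c
[... 2949 characters left out ...]
, 25.1]), 'ang': 1.453, 'z': array([ 1.2, 11. , 14.9])}
    [(array([258.8, 265.9]), 0.97), (array([409.2, 227.3]), 0.47)]
scene spanner_17 0.63 [326 173 385 213] {'c': array([768.2, -56.9]), 'size': array([ 40.5, 219.1]), 'ang': 1.327, 'z': array([-0.2,  6.3, 10.5])}
scene spanner_17 0.16 [184 204 208 239] {'c': array([426.9, 124.6]), 'size': array([32.8, 99.4]), 'ang': 1.136, 'z': array([ 2.2, 29.6, 35.9])}
    [(array([353.5, 193.2]), 0.88), (array([418.2, 270.9]), 0.22)]
    []
    [(array([307.8, 226.2]), 0.45)]
scene nut_24 0.67 [405 221 414 228] {'c': array([ 738.8, -243. ]), 'size': array([23.9, 45.7]), 'ang': 0.104, 'z': array([ 1.2, 11. , 14.9])}
    [(array([408.3, 227.4]), 0.51)]
```

```bash
ls . pics
```

```text
.:
h.py
pics

pics:
scene0.png
top0.png
```

Run:
```python
from h import *
a=cv2.imread("pics/top0.png")[110:310,200:480]; cv2.imwrite("pics/top0c.png",cv2.resize(a,None,fx=2.85,fy=2.85,interpolation=cv2.INTER_CUBIC))
```

```text
(no output)
```

View pics/top0c.png

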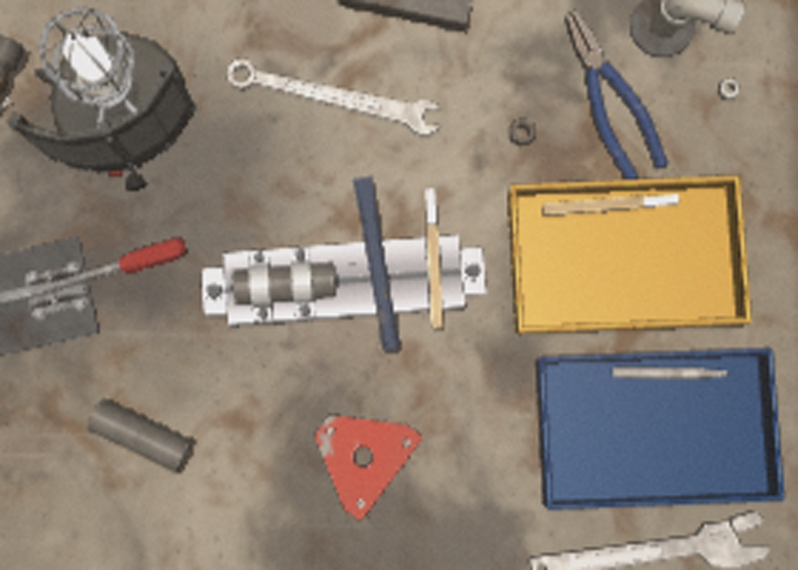

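View pics/scene0.png

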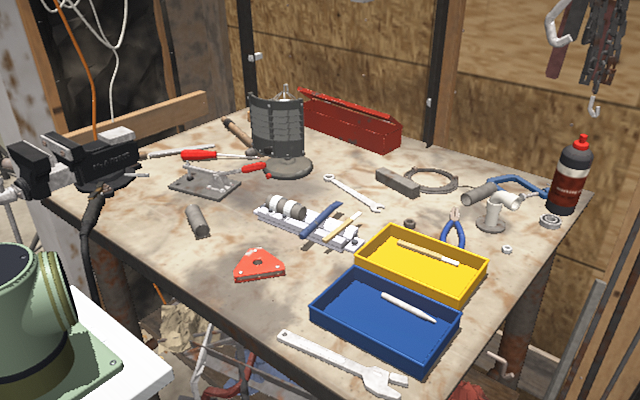

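The top picture shows the chisel crossing the groove at about crop (375,265) and the soapstone at (433,260), with its white tip on the far side. The loose pipe is at (140,435) and the magnet at (365,465). The yellow tray is the far one and the blue tray the near one, and the clamp lever ends at (185,245), clear of the free groove.

```bash
cat >> h.py <<'E'
from scipy.spatial.transform import Rotation as Ro
def pose():
    s=arm.state(); return np.array(s["ee_pos"])*1000,Ro.from_euler("xyz",s["tcp_rot"]).as_matrix()
def go(x,y,z,jaw=None,step=38):
    """distance to target in rows: world mm, jaw = world angle of the jaw line"""
    p,R=pose(); t=np.array([x,y,z],float); a=np.arctan2(R[1,1],R[0,1])
    d=0 if jaw is None else (jaw-a+np.pi/2)%np.pi-np.pi/2
    n=int(max(np.ceil(np.linalg.norm(t-p)/step),np.ceil(abs(d)/.115),1)); out=[]
    for i in range(n):
        s=R.T@((t-p)/(n-i)); out.append([*(int(v) if abs(v)>20 else round(float(v),1) for v in np.round(s,1)),round(-d/n,3)])
        p=p+R@s; R=Ro.from_rotvec([0,0,d/n]).as_matrix()@R
    st=arm.state()
    print("t%.2f"%st["time"],"tcp",np.round(pose()[0],1),"jaw",round(float(a),3),"down",np.round(pose()[1][:,0],3),"q6",round(float(st["joint_pos"][5]),2),"dturn",round(float(-d),3),"n",n)
    for o in out: print(o)
E
python3 - <<'E'
from h import *
go(583,-154,120,1.571+.054)
E
```

```text
t2.30 tcp [182.4 545.3 178.4] jaw 1.248 down [ 0.  0. -1.] q6 -0.02 dturn -0.377 n 22
[2.7, -24, 27, np.float64(-0.017)]
[2.7, -24, 26, np.float64(-0.017)]
[2.7, -25, 26, np.float64(-0.017)]
[2.7, -25, 26, np.float64(-0.017)]
[2.7, -26, 25, np.float64(-0.017)]
[2.7, -26, 25, np.float64(-0.017)]
[2.7, -27, 24, np.float64(-0.017)]
[2.7, -27, 24, np.float64(-0.017)]
[2.7, -27, 23, np.float64(-0.017)]
[2.7, -28, 23, np.float64(-0.017)]
[2.7, -28, 22, np.float64(-0.017)]
[2.7, -29, 22, np.float64(-0.017)]
[2.7, -29, 21, np.float64(-0.017)]
[2.7, -29, 21, np.float64(-0.017)]
[2.7, -30, 20, np.float64(-0.017)]
[2.7, -30, 20, np.float64(-0.017)]
[2.7, -30, 19.7, np.float64(-0.017)]
[2.7, -31, 19.2, np.float64(-0.017)]
[2.7, -31, 18.7, np.float64(-0.017)]
[2.7, -31, 18.1, np.float64(-0.017)]
[2.7, -32, 17.6, np.float64(-0.017)]
[2.7, -32, 17.0, np.float64(-0.017)]
```

```bash
python3 -m jog '[{"y":-24,"z":26},{"y":-25,"z":27,"turn":-0.05},{"y":-26,"z":25,"turn":-0.05},{"y":-27,"z":24,"turn":-0.05},{"y":-28,"z":23,"turn":-0.05},{"y":-29,"z":21,"turn":-0.05},{"y":-30,"z":20,"turn":-0.05},{"y":-31,"z":18,"turn":-0.05}]' 130 30
python3 -m jog '[{"y":-32,"z":17},{"y":-32,"z":17},{"y":-32,"z":17},{"y":-32,"z":17},{"y":-32,"z":17},{"y":-32,"z":17},{"y":-32,"z":17},{"y":-32,"z":17}]'
python3 -c "
from h import *
go(583,-154,70,1.625)"
```

```text
t2.30 tcp [182.4 545.3 178.4] jaw 1.248 down [ 0.  0. -1.] q6 -0.02 dturn -0.377 n 22
[4.9, -24, 27, np.float64(-0.017)]
[4.9, -24, 26, np.float64(-0.017)]
[4.9, -25, 26, np.float64(-0.017)]
[4.9, -25, 26, np.float64(-0.017)]
[4.9, -26, 25, np.float64(-0.017)]
[4.9, -26, 25, np.float64(-0.017)]
[4.9, -27, 24, np.float64(-0.017)]
[4.9, -27, 24, np.float64(-0.017)]
[4.9, -27, 23, np.float64(-0.017)]
[4.9, -28, 23, np.float64(-0.017)]
[4.9, -28, 22, np.float64(-0.017)]
[4.9, -29, 22, np.float64(-0.017)]
[4.9, -29, 21, np.float64(-0.017)]
[4.9, -29, 21, np.float64(-0.017)]
[4.9, -30, 20, np.float64(-0.017)]
[4.9, -30, 20, np.float64(-0.017)]
[4.9, -30, 19.7, np.float64(-0.017)]
[4.9, -31, 19.2, np.float64(-0.017)]
[4.9, -31, 18.7, np.float64(-0.017)]
[4.9, -31, 18.1, np.float64(-0.017)]
[4.9, -32, 17.6, np.float64(-0.017)]
[4.9, -32, 17.0, np.float64(-0.017)]validation failed for argument at $[0]...
validation failed for argument at $[0]...
```

```bash
sed -i 's/round(-d\/n,3)/round(float(-d\/n),3)/; s/    for o in out: print(o)/    print(*out[:8],sep="\\n")/' h.py
python3 -m jog '[{"x":0,"y":-24,"z":26,"turn":0},{"x":0,"y":-25,"z":27,"turn":-0.05},{"x":0,"y":-26,"z":25,"turn":-0.05},{"x":0,"y":-27,"z":24,"turn":-0.05},{"x":0,"y":-28,"z":23,"turn":-0.05},{"x":0,"y":-29,"z":21,"turn":-0.05},{"x":0,"y":-30,"z":20,"turn":-0.05},{"x":0,"y":-31,"z":18,"turn":-0.05}]' 130 30
python3 -c "
from h import *
go(583,-154,70,1.625)"
```

```text
time: 2.97
ee_pos: [0.3259, 0.2911, 0.1769]
tcp_rot: [1.272, 1.565, 1.329]
wrist_force: [1.1, 0.2, 0.6]
width: 0.492
t2.97 tcp [325.9 291.1 176.9] jaw 1.627 down [ 0.001  0.005 -1.   ] q6 -0.93 dturn 0.002 n 14
[7.5, -32, 16.5, 0.0]
[7.5, -32, 16.5, 0.0]
[7.5, -32, 16.5, 0.0]
[7.5, -32, 16.6, 0.0]
[7.5, -32, 16.6, 0.0]
[7.5, -32, 16.6, 0.0]
[7.5, -32, 16.6, 0.0]
[7.5, -32, 16.6, 0.0]
```

```bash
python3 -m jog '[{"x":0,"y":-34,"z":17,"turn":0},{"x":0,"y":-34,"z":17,"turn":0},{"x":0,"y":-34,"z":18,"turn":0},{"x":0,"y":-34,"z":18,"turn":0},{"x":0,"y":-34,"z":18,"turn":0},{"x":0,"y":-34,"z":18,"turn":0},{"x":0,"y":-34,"z":18,"turn":0},{"x":0,"y":-34,"z":18,"turn":0}]'
python3 -m jog '[{"x":8,"y":-34,"z":18,"turn":0},{"x":12,"y":-34,"z":18,"turn":0},{"x":15,"y":-34,"z":18,"turn":0},{"x":15,"y":-34,"z":18,"turn":0},{"x":15,"y":-30,"z":18,"turn":0}]'
python3 -c "
from h import *
go(583,-154,60,1.625)"
```

```text
time: 3.63
ee_pos: [0.4887, 0.0139, 0.1783]
tcp_rot: [0.746, 1.559, 0.805]
wrist_force: [1.0, 1.0, -0.6]
width: 0.489
time: 4.05
ee_pos: [0.5936, -0.1532, 0.1173]
tcp_rot: [0.283, 1.55, 0.338]
wrist_force: [-0.9, 0.9, 1.1]
width: 0.492
t4.05 tcp [ 593.6 -153.2  117.3] jaw 1.627 down [ 0.02   0.007 -1.   ] q6 -1.91 dturn 0.002 n 2
[28, -0.2, -5.9, 0.001]
[28, -0.3, -5.9, 0.001]
```

```bash
python3 -m jog '[{"x":28,"y":0,"z":-6,"turn":0},{"x":28,"y":0,"z":-6,"turn":0},{"x":20,"y":0,"z":0,"turn":0},{"x":12,"y":0,"z":0,"turn":0},{"x":0,"y":0,"z":0,"turn":0}]'
python3 -c "
from h import *
go(583,-154,28,1.625)
p=arm.read_camera('scene'); a=p['image'][150:300,240:420,::-1]; cv2.imwrite('pics/s1.png',cv2.resize(a,None,fx=4,fy=4))"
```

```text
time: 4.47
ee_pos: [0.5874, -0.1631, 0.0214]
tcp_rot: [0.16, 1.549, 0.206]
wrist_force: [0.5, -0.0, -0.3]
width: 0.491
t4.47 tcp [ 587.4 -163.1   21.4] jaw 1.617 down [ 0.021  0.004 -1.   ] q6 -1.92 dturn -0.008 n 1
[-6.6, 9.3, -3.8, -0.008]
```

View pics/s1.png

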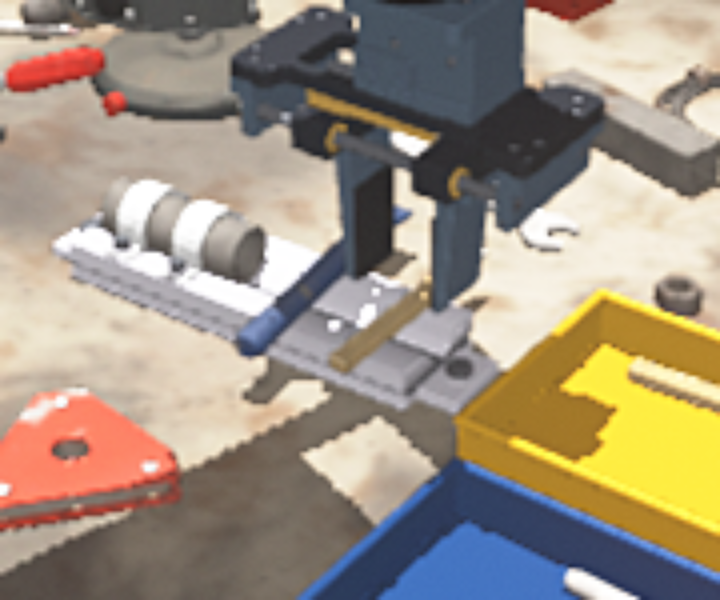

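The fingers straddle the soapstone (right finger near crop (450,300)), but they are about 9 mm too far to -y and too low. I'll correct that and then close.

```bash
python3 -m jog '[{"x":-7,"y":9,"z":-4,"turn":0},{"x":0,"y":0,"z":0,"turn":0},{"x":0,"y":0,"z":0,"turn":0}]'
python3 -c "
from h import *
go(583,-154,28,1.625)"
```

```text
time: 4.77
ee_pos: [0.5849, -0.1538, 0.0329]
tcp_rot: [0.065, 1.544, 0.111]
wrist_force: [-0.1, -1.0, -1.0]
width: 0.49
t4.77 tcp [ 584.9 -153.8   32.9] jaw 1.618 down [ 0.027  0.003 -1.   ] q6 -1.91 dturn -0.007 n 1
[4.8, -0.1, -2.0, -0.007]
```

```bash
python3 -m jog '[{"x":5,"y":0,"z":-2,"turn":0},{"x":0,"y":0,"z":0,"turn":0}]'
python3 -m jog '[{"x":0,"y":0,"z":0,"turn":0},{"x":0,"y":0,"z":0,"turn":0},{"x":0,"y":0,"z":0,"turn":0},{"x":0,"y":0,"z":0,"turn":0},{"x":0,"y":0,"z":0,"turn":0},{"x":0,"y":0,"z":0,"turn":0}]' 255 20
python3 -c "
from h import *
go(583,-154,28,1.625)"
```

```text
time: 4.93
ee_pos: [0.5845, -0.1536, 0.0304]
tcp_rot: [0.0, 1.539, 0.048]
wrist_force: [-1.1, -0.5, 0.1]
width: 0.492
time: 5.43
ee_pos: [0.5853, -0.1538, 0.0317]
tcp_rot: [-0.028, 1.536, 0.02]
wrist_force: [-0.1, 0.2, 0.3]
width: 0.084
t5.43 tcp [ 585.3 -153.8   31.7] jaw 1.619 down [ 0.035  0.001 -0.999] q6 -1.91 dturn -0.006 n 1
[3.6, -0.1, -2.4, -0.006]
```

```bash
python3 -m jog '[{"x":0,"y":0,"z":-2,"turn":0}]'
python3 -m jog '[{"x":0,"y":0,"z":0,"turn":0},{"x":0,"y":0,"z":0,"turn":0},{"x":0,"y":0,"z":0,"turn":0}]' 160 20
python3 -c "
from h import *
p=arm.read_camera('scene'); a=p['image'][150:300,240:420,::-1]; cv2.imwrite('pics/s2.png',cv2.resize(a,None,fx=4,fy=4))
go(583,-154,27,1.625)"
```

```text
time: 5.52
ee_pos: [0.5837, -0.154, 0.0316]
tcp_rot: [-0.031, 1.536, 0.017]
wrist_force: [-1.0, 0.3, 0.4]
width: 0.016
time: 5.77
ee_pos: [0.583, -0.154, 0.0313]
tcp_rot: [-0.025, 1.537, 0.024]
wrist_force: [0.1, 0.3, -0.3]
width: 0.205
t5.82 tcp [ 583.  -154.    31.3] jaw 1.619 down [ 0.034  0.001 -0.999] q6 -1.91 dturn -0.006 n 1
[4.3, 0.0, -0.1, -0.006]
```

View pics/s2.png

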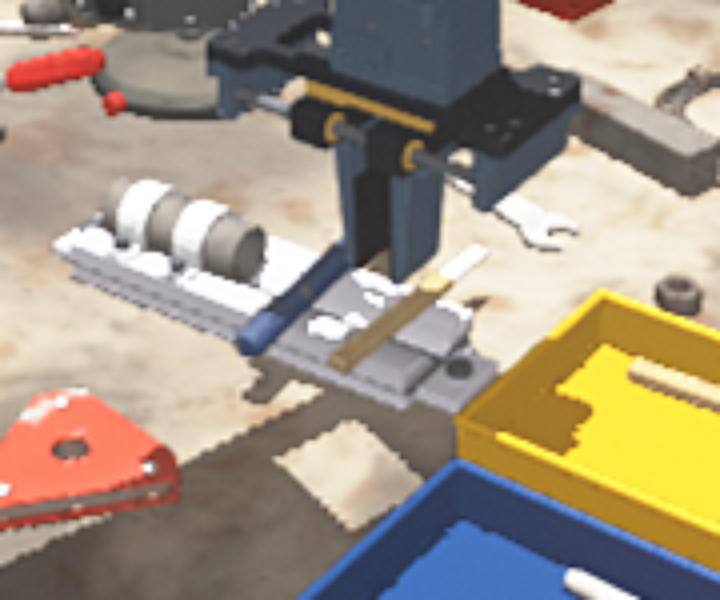

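Run:
```python
from h import *
p=arm.read_camera('scene')
q=np.array([[583,-154,31],[583,-154,25],[599,-153,33],[583,-148,31],[583,-160,31]])/1000.
K=np.array([[p["fx"],0,p["cx"]],[0,p["fy"],p["cy"]],[0,0,1]])
uv=cv2.projectPoints(q,np.array(p["rvec"],float),np.array(p["tvec"],float),K,None)[0][:,0]
print(np.round((uv-[240,150])*4))
for n in('scene',):
    k=arm.cut_out("soapstone",p)[0]; P=pts(p,k["region"]); P=P[(P[:,2]>.027)&(P[:,2]<.045)]; print(k["score"],k["bbox"],summ(P))
# depth of right finger low part
P=world(p,*[np.array([v],float) for v in (240+410/4,150+260/4)],np.array([p["depth"][150+65,240+102]])); print(P*1000)
```

```text
[[388. 316.]
 [388. 326.]
 [405. 300.]
 [379. 312.]
 [397. 320.]]
0.62 [318.7, 209.2, 361.8, 242.5] {'c': array([ 599. , -153.9]), 'size': array([ 14.6, 136.2]), 'ang': 0.067, 'z': array([27.8, 33.3, 36.3])}
[[ 571.30867137 -177.03882598   81.87026421]]
```

Run:
```python
from h import *
p=arm.read_camera('scene')
for v in range(200,226,3):
    print(v,[tuple(int(x) for x in world(p,np.array([u]),np.array([v]),p["depth"][v:v+1,u])[0]*1000) for u in range(330,352,4)])
p=arm.read_camera('top'); cv2.imwrite("pics/t1.png",cv2.resize(p["image"][150:280,240:420,::-1],None,fx=4,fy=4))
```

```text
200 [(577, -139, 100), (591, -139, 93), (718, -50, 0), (564, -180, 121), (572, -184, 119), (590, -180, 109)]
203 [(579, -137, 91), (592, -137, 85), (664, -92, 33), (562, -181, 116), (575, -182, 110), (-115, -699, 636)]
206 [(578, -138, 85), (592, -137, 77), (661, -95, 28), (564, -180, 108), (576, -181, 102), (590, -181, 96)]
209 [(577, -139, 78), (590, -139, 72), (684, -77, 2), (565, -179, 100), (578, -179, 93), (592, -180, 87)]
212 [(577, -139, 71), (670, -76, 0), (672, -86, 3), (565, -179, 92), (577, -181, 87), (593, -179, 79)]
215 [(654, -77, 0), (661, -83, 0), (664, -93, 1), (565, -180, 86), (580, -179, 78), (682, -114, 0)]
218 [(610, -112, 28), (652, -90, -1), (655, -99, 0), (565, -180, 78), (665, -115, 1), (630, -153, 35)]
221 [(601, -120, 28), (609, -124, 26), (614, -131, 26), (569, -177, 68), (614, -153, 35), (624, -157, 31)]
224 [(597, -123, 23), (600, -132, 25), (607, -137, 24), (601, -153, 34), (607, -159, 33), (652, -136, 0)]
```

View pics/t1.png

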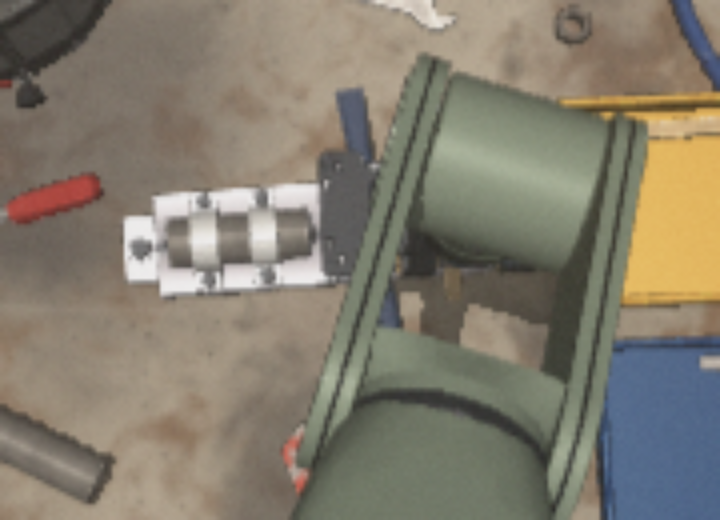

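The network and depth agree that the stick lies at y = -154. The depth also shows the real fingertips near z = 66 mm while the reported TCP z is 31, so the tips stand about 34 mm higher than reported. I'll descend by that much and check with depth again.

```bash
cat >> h.py <<'E'
def tips(box):
    """lowest depth points of the fingers in the scene picture within a world box [x0,x1,y0,y1,z0,z1] mm"""
    p=arm.read_camera('scene'); v,u=np.nonzero(p["depth"]>0); W=world(p,u,v,p["depth"][v,u])*1000
    b=box; m=(W[:,0]>b[0])&(W[:,0]<b[1])&(W[:,1]>b[2])&(W[:,1]<b[3])&(W[:,2]>b[4])&(W[:,2]<b[5]); W=W[m]
    return W[np.argsort(W[:,2])],p
E
python3 -m jog '[{"x":10,"y":0,"z":-1,"turn":0},{"x":10,"y":0,"z":-1,"turn":0},{"x":0,"y":0,"z":0,"turn":0}]' 140
python3 - <<'E'
from h import *
go(583,-154,10,1.625)
W,p=tips([555,605,-200,-110,36,75])
for k in range(36,75,4):
    S=W[(W[:,2]>=k)&(W[:,2]<k+4)]; print(k,len(S),np.round([S[:,0].min(),S[:,0].max(),S[:,1].min(),S[:,1].max()]) if len(S) else "")
print(arm.state()["width"])
E
```

```text
time: 6.27
ee_pos: [0.582, -0.1542, 0.0099]
tcp_rot: [-0.035, 1.535, 0.013]
wrist_force: [0.1, 0.4, 0.1]
width: 0.45
t6.27 tcp [ 582.  -154.2    9.9] jaw 1.619 down [ 0.035  0.    -0.999] q6 -1.91 dturn -0.006 n 1
[-0.0, 0.1, 1.0, -0.006]
36 7 [ 561.  575. -159. -111.]
40 2 [ 555.  567. -112. -111.]
44 11 [ 565.  592. -183. -128.]
48 32 [ 561.  596. -186. -125.]
52 41 [ 561.  600. -186. -125.]
56 41 [ 562.  598. -186. -127.]
60 37 [ 562.  599. -186. -127.]
64 37 [ 561.  597. -188. -125.]
68 45 [ 561.  597. -188. -126.]
72 28 [ 561.  597. -188. -124.]
0.446033443170698
```

```bash
python3 -m jog '[{"x":10,"y":0,"z":0,"turn":0},{"x":7,"y":0,"z":0,"turn":0},{"x":0,"y":0,"z":0,"turn":0}]'
python3 -m jog '[{"x":0,"y":0,"z":0,"turn":0},{"x":0,"y":0,"z":0,"turn":0},{"x":0,"y":0,"z":0,"turn":0},{"x":0,"y":0,"z":0,"turn":0},{"x":0,"y":0,"z":0,"turn":0}]' 255 20
```

```text
time: 6.57
ee_pos: [0.583, -0.1543, -0.0084]
tcp_rot: [-0.039, 1.535, 0.009]
wrist_force: [-0.7, 0.3, 0.6]
width: 0.454
time: 6.98
ee_pos: [0.5831, -0.1542, -0.009]
tcp_rot: [-0.035, 1.535, 0.014]
wrist_force: [-0.3, -0.7, -0.1]
width: 0.134
```

Gripped: the opening is 12.2 mm, which matches the stick's width. Next I'll lift and carry it.

```bash
python3 -m jog '[{"x":-15,"y":0,"z":0,"turn":0},{"x":-30,"y":0,"z":0,"turn":0},{"x":-25,"y":0,"z":0,"turn":0}]'
python3 -c "
from h import *
go(590,-332,60,0.05,30); print(arm.state()['width'])"
```

```text
time: 7.23
ee_pos: [0.5763, -0.153, 0.0575]
tcp_rot: [0.13, 1.547, 0.178]
wrist_force: [0.2, -0.2, -0.3]
width: 0.129
t7.23 tcp [ 576.3 -153.    57.5] jaw 1.619 down [ 0.023  0.004 -1.   ] q6 -1.91 dturn 1.569 n 14
[-0.2, -12.8, 0.4, 0.112]
[-0.2, -12.7, 1.8, 0.112]
[-0.1, -12.4, 3.2, 0.112]
[-0.1, -12.0, 4.6, 0.112]
[-0.1, -11.4, 5.9, 0.112]
[-0.0, -10.7, 7.1, 0.112]
[-0.0, -9.8, 8.3, 0.112]
[0.0, -8.8, 9.3, 0.112]
0.1290320703112563
```

```bash
python3 -m jog '[{"x":0,"y":-13,"z":0,"turn":0.112},{"x":0,"y":-13,"z":2,"turn":0.112},{"x":0,"y":-12,"z":3,"turn":0.112},{"x":0,"y":-12,"z":5,"turn":0.112},{"x":0,"y":-11,"z":6,"turn":0.112},{"x":0,"y":-11,"z":7,"turn":0.112},{"x":0,"y":-10,"z":8,"turn":0.112},{"x":0,"y":-9,"z":9,"turn":0.112}]'
python3 -c "
from h import *
go(590,-332,50,0.05,30); print(arm.state()['width'])"
```

```text
time: 7.9
ee_pos: [0.5873, -0.2584, 0.0682]
tcp_rot: [0.87, 1.531, -0.015]
wrist_force: [-0.3, 0.6, -0.7]
width: 0.129
t7.90 tcp [ 587.3 -258.4   68.2] jaw 0.686 down [ 0.04  -0.001 -0.999] q6 -1.14 dturn 0.636 n 6
[3.1, -7.5, 9.7, 0.106]
[3.1, -6.4, 10.4, 0.106]
[3.2, -5.3, 11.0, 0.106]
[3.2, -4.1, 11.5, 0.106]
[3.3, -2.8, 11.9, 0.106]
[3.3, -1.5, 12.1, 0.106]
0.1287601087130728
```

```bash
python3 -m jog '[{"x":2,"y":-8,"z":10,"turn":0.112},{"x":2,"y":-6,"z":10,"turn":0.112},{"x":2,"y":-5,"z":11,"turn":0.112},{"x":2,"y":-4,"z":12,"turn":0.112},{"x":2,"y":-3,"z":12,"turn":0.112},{"x":2,"y":-2,"z":12,"turn":0.112},{"x":0,"y":0,"z":0,"turn":0}]'
python3 -c "
from h import *
go(590,-332,-26,0.05,30); print(arm.state()['width'])
p=arm.read_camera('top')
k=arm.cut_out('tray_yellow',p)[0]; P=pts(p,k['region']); print(k['score'],summ(P[P[:,2]<.045]))
"
```

```text
time: 8.48
ee_pos: [0.5877, -0.3386, 0.0576]
tcp_rot: [1.515, 1.528, -0.081]
wrist_force: [-0.1, -0.7, 0.4]
width: 0.13
t8.48 tcp [ 587.7 -338.6   57.6] jaw -0.025 down [ 0.043 -0.003 -0.999] q6 -0.54 dturn -0.075 n 3
[27, -0.5, -2.3, -0.025]
[27, -0.4, -2.3, -0.025]
[27, -0.4, -2.2, -0.025]
0.12959512531854925
0.76 {'c': array([ 605.3, -341.4]), 'size': array([144.3, 224.3]), 'ang': 1.621, 'z': array([-0.9,  5. , 37.6])}
```

```bash
python3 -m jog '[{"x":27,"y":0,"z":-2,"turn":-0.025},{"x":27,"y":0,"z":-2,"turn":-0.025},{"x":17,"y":0,"z":-2,"turn":-0.025},{"x":6,"y":0,"z":0,"turn":0},{"x":0,"y":0,"z":0,"turn":0}]'
python3 -c "
from h import *
go(590,-332,-27,0.05,30)"
```

```text
time: 9.0
ee_pos: [0.5937, -0.3273, -0.0178]
tcp_rot: [1.427, 1.522, -0.071]
wrist_force: [-0.3, 0.5, 1.0]
width: 0.13
t9.00 tcp [ 593.7 -327.3  -17.8] jaw 0.073 down [ 0.048 -0.003 -0.999] q6 -0.62 dturn 0.023 n 1
[9.1, -4.5, 4.4, 0.023]
```

```bash
python3 -m jog '[{"x":8,"y":0,"z":0,"turn":0.02},{"x":0,"y":0,"z":0,"turn":0},{"x":0,"y":0,"z":0,"turn":0}]'
python3 -m jog '[{"x":0,"y":0,"z":0,"turn":0},{"x":0,"y":0,"z":0,"turn":0},{"x":-10,"y":0,"z":0,"turn":0},{"x":-30,"y":0,"z":0,"turn":0},{"x":-40,"y":0,"z":0,"turn":0},{"x":-40,"y":0,"z":0,"turn":0}]' 130
python3 -c "
from h import *
go(594,-100,60,1.571+.17,30)"
```

```text
time: 9.25
ee_pos: [0.5956, -0.3267, -0.0241]
tcp_rot: [1.427, 1.52, -0.09]
wrist_force: [0.0, 0.1, 0.3]
width: 0.131
time: 9.75
ee_pos: [0.5851, -0.324, 0.0946]
tcp_rot: [1.587, 1.532, 0.07]
wrist_force: [0.6, -0.0, -0.2]
width: 0.484
t9.75 tcp [ 585.1 -324.    94.6] jaw 0.053 down [ 0.038  0.003 -0.999] q6 -0.6 dturn 1.454 n 13
[2.7, 1.5, -17.2, 0.112]
[2.7, -0.4, -17.2, 0.112]
[2.6, -2.4, -17.1, 0.112]
[2.5, -4.2, -16.7, 0.112]
[2.4, -6.1, -16.2, 0.112]
[2.4, -7.9, -15.4, 0.112]
[2.3, -9.5, -14.4, 0.112]
[2.2, -11.1, -13.3, 0.112]
```

```bash
python3 -m jog '[{"x":0,"y":2,"z":-17,"turn":0.112},{"x":0,"y":0,"z":-17,"turn":0.112},{"x":0,"y":-2,"z":-17,"turn":0.112},{"x":0,"y":-4,"z":-17,"turn":0.112},{"x":0,"y":-6,"z":-16,"turn":0.112},{"x":0,"y":-8,"z":-15,"turn":0.112},{"x":0,"y":-10,"z":-14,"turn":0.112},{"x":0,"y":-11,"z":-13,"turn":0.112}]' 150
python3 -c "
from h import *
go(594,-100,70,1.571+.18,30)
p=arm.read_camera('scene')
for q in('soapstone','cold_chisel'):
  for k in arm.cut_out(q,p)[:2]: P=pts(p,k['region']);print(q,k['score'],k['bbox'],summ(P))"
```

```text
time: 10.42
ee_pos: [0.6015, -0.192, 0.1207]
tcp_rot: [2.231, 1.493, -0.232]
wrist_force: [-0.7, -0.2, -0.4]
width: 0.413
t10.42 tcp [ 601.5 -192.   120.7] jaw -0.893 down [ 0.075 -0.018 -0.997] q6 0.56 dturn 0.497 n 5
[9.7, -15.9, -9.9, 0.099]
[9.5, -16.8, -8.4, 0.099]
[9.4, -17.6, -6.7, 0.099]
[9.3, -18.2, -5.0, 0.099]
[9.2, -18.7, -3.2, 0.099]
soapstone 0.69 [387.7, 255.1, 452.3, 285.2] {'c': array([ 600. , -345.7]), 'size': array([ 26.6, 134.5]), 'ang': 1.605, 'z': array([ 4.9, 11.8, 15.6])}
cold_chisel 0.18 [352.7, 221.2, 488.2, 310.3] {'c': array([ 615.2, -330.6]), 'size': array([223.7, 256.1]), 'ang': 1.632, 'z': array([ 2.5, 12.6, 37.3])}
```

```bash
python3 -m jog '[{"x":5,"y":-16,"z":-10,"turn":0.112},{"x":5,"y":-17,"z":-8,"turn":0.112},{"x":5,"y":-18,"z":-7,"turn":0.112},{"x":5,"y":-18,"z":-5,"turn":0.112},{"x":5,"y":-12,"z":-3,"turn":0.05},{"x":0,"y":0,"z":0,"turn":0},{"x":0,"y":0,"z":0,"turn":0}]'
python3 - <<'E'
from h import *
go(597,-100,40,1.571+.18,30)
p=arm.read_camera('scene')
for k in arm.cut_out('cold_chisel',p)[:2]: P=pts(p,k['region']);print(k['score'],k['bbox'],summ(P[(P[:,2]>.03)&(P[:,2]<.05)]))
E
```

```text
time: 11.15
ee_pos: [0.5975, -0.1112, 0.097]
tcp_rot: [2.664, 1.484, -0.298]
wrist_force: [-0.1, -0.6, -0.2]
width: 0.406
t11.15 tcp [ 597.5 -111.2   97. ] jaw -1.393 down [ 0.083 -0.025 -0.996] q6 1.2 dturn -0.003 n 2
[28, -6.7, 1.4, -0.001]
[28, -6.7, 1.4, -0.001]
0.66 [300.3, 197.5, 344.3, 238.1] {'c': array([ 593.3, -100.1]), 'size': array([ 18.6, 168.6]), 'ang': 0.168, 'z': array([30.8, 38.5, 42.7])}
0.16 [257.1, 193.4, 363.2, 253.4] {'c': array([565.1, -36.1]), 'size': array([ 61.3, 146.8]), 'ang': 1.431, 'z': array([30.6, 41.4, 49.8])}
```

```bash
python3 -m jog '[{"x":28,"y":-6,"z":2,"turn":0.01},{"x":28,"y":-5,"z":2,"turn":0},{"x":15,"y":0,"z":0,"turn":0},{"x":0,"y":0,"z":0,"turn":0},{"x":0,"y":0,"z":0,"turn":0}]'
python3 - <<'E'
from h import *
go(597,-101,-5,1.739,30)
W,p=tips([565,625,-145,-60,46,90])
for k in range(46,80,4):
    S=W[(W[:,2]>=k)&(W[:,2]<k+4)]; print(k,len(S),np.round([S[:,0].min(),S[:,0].max(),S[:,1].min(),S[:,1].max()]) if len(S) else "")
E
```

```text
time: 11.67
ee_pos: [0.6021, -0.1101, 0.0277]
tcp_rot: [2.665, 1.473, -0.309]
wrist_force: [0.1, -0.9, -0.5]
width: 0.411
t11.67 tcp [ 602.1 -110.1   27.7] jaw -1.404 down [ 0.093 -0.03  -0.995] q6 1.22 dturn -0.002 n 2
[15.9, -5.7, 3.2, -0.001]
[15.9, -5.7, 3.1, -0.001]
46 0 
50 0 
54 0 
58 2 [579. 589. -91. -91.]
62 16 [ 578.  614. -136.  -88.]
66 29 [ 577.  612. -140.  -86.]
70 29 [ 577.  614. -139.  -86.]
74 38 [ 578.  618. -140.  -84.]
78 37 [ 576.  617. -141.  -84.]
```

```bash
python3 -m jog '[{"x":0,"y":-9,"z":3,"turn":0},{"x":18,"y":0,"z":3,"turn":0},{"x":10,"y":0,"z":1,"turn":0},{"x":0,"y":0,"z":0,"turn":0}]'
python3 - <<'E'
from h import *
go(597,-101,-6,1.739,30)
E
```

```text
time: 12.05
ee_pos: [0.5998, -0.1042, 0.0039]
tcp_rot: [2.677, 1.463, -0.297]
wrist_force: [-0.5, -0.3, 0.2]
width: 0.409
t12.05 tcp [ 599.8 -104.2    3.9] jaw -1.406 down [ 0.103 -0.032 -0.994] q6 1.23 dturn -0.003 n 1
[9.4, -4.1, 3.2, -0.003]
```

```bash
python3 -m jog '[{"x":10,"y":-4,"z":3,"turn":0},{"x":0,"y":0,"z":0,"turn":0}]'
python3 -m jog '[{"x":0,"y":0,"z":0,"turn":0},{"x":0,"y":0,"z":0,"turn":0},{"x":0,"y":0,"z":0,"turn":0},{"x":0,"y":0,"z":0,"turn":0}]' 255 50
python3 - <<'E'
from h import *
go(597,-101,-6,1.739,30); s=arm.state(); print(s["joint_pos"],s["width"]*91)
E
```

```text
time: 12.22
ee_pos: [0.598, -0.1008, -0.0051]
tcp_rot: [2.68, 1.461, -0.294]
wrist_force: [-0.9, 1.2, -0.2]
width: 0.411
time: 12.55
ee_pos: [0.6001, -0.1008, -0.0017]
tcp_rot: [2.688, 1.456, -0.286]
wrist_force: [-0.6, 0.1, -3.5]
width: 0.18
t12.55 tcp [ 600.1 -100.8   -1.7] jaw -1.405 down [ 0.11  -0.032 -0.993] q6 1.24 dturn -0.003 n 1
[3.9, -0.5, 3.5, -0.003]
[-0.17772148  0.48050695  1.82445595 -0.01866703  0.72263936  1.23839286] 16.34836649116299
```

```bash
python3 -m jog '[{"x":-8,"y":0,"z":0,"turn":0},{"x":-8,"y":0,"z":0,"turn":0},{"x":0,"y":0,"z":0,"turn":0}]'
python3 - <<'E'
from h import *
p=arm.read_camera('scene'); a=p['image'][150:300,240:420,::-1]; cv2.imwrite('pics/s3.png',cv2.resize(a,None,fx=4,fy=4))
print(arm.state()["width"]*91, arm.state()["moment"])
for k in arm.cut_out('cold_chisel',p)[:1]: P=pts(p,k['region']);print(k['score'],k['bbox'],summ(P[(P[:,2]>.03)&(P[:,2]<.07)]))
E
```

```text
time: 12.8
ee_pos: [0.5973, -0.1003, 0.0149]
tcp_rot: [2.684, 1.458, -0.29]
wrist_force: [0.4, 0.3, -3.3]
width: 0.174
16.092326076570327 [-0.09145889  0.22434803  0.02628378]
0.54 [296.8, 192.7, 341.7, 231.2] {'c': array([ 590.7, -101.6]), 'size': array([ 17.5, 170. ]), 'ang': 0.167, 'z': array([46.4, 55.5, 60. ])}
```

View pics/s3.png

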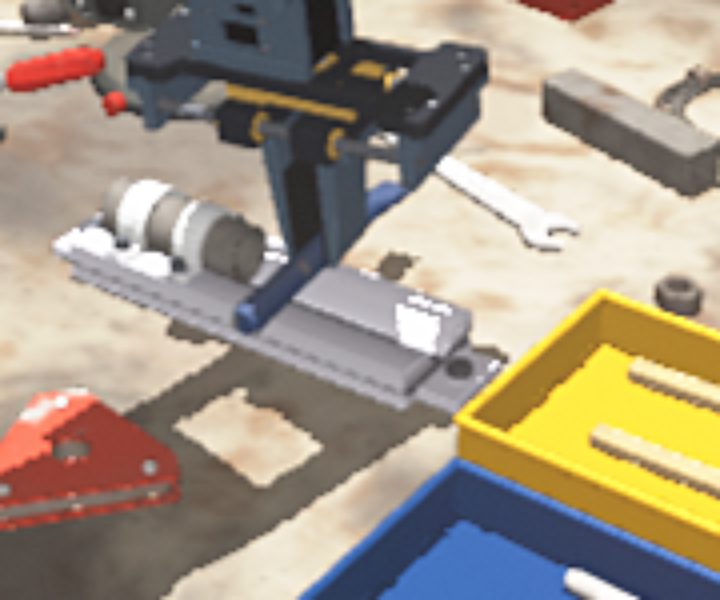

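```bash
python3 -m jog '[{"x":-15,"y":0,"z":0,"turn":0},{"x":-25,"y":0,"z":0,"turn":0},{"x":-15,"y":0,"z":0,"turn":0}]'
python3 - <<'E'
from h import *
go(434,-366,75,.04,26)
E
```

```text
time: 13.15
ee_pos: [0.5867, -0.0979, 0.065]
tcp_rot: [2.668, 1.472, -0.306]
wrist_force: [0.7, 0.5, -3.4]
width: 0.181
t13.15 tcp [586.7 -97.9  65. ] jaw -1.405 down [ 0.094 -0.03  -0.995] q6 1.24 dturn -1.445 n 13
[-1.3, 18.4, 14.9, -0.111]
[-1.5, 16.6, 16.9, -0.111]
[-1.8, 14.7, 18.6, -0.111]
[-2.0, 12.5, 20, -0.111]
[-2.2, 10.2, 21, -0.111]
[-2.4, 7.8, 22, -0.111]
[-2.6, 5.2, 23, -0.111]
[-2.7, 2.6, 23, -0.111]
```

```bash
python3 -m jog '[{"x":-1,"y":18,"z":15,"turn":-0.112},{"x":-2,"y":17,"z":17,"turn":-0.112},{"x":-2,"y":15,"z":19,"turn":-0.112},{"x":-2,"y":13,"z":20,"turn":-0.112},{"x":-2,"y":10,"z":21,"turn":-0.112},{"x":-2,"y":8,"z":22,"turn":-0.112},{"x":-3,"y":5,"z":23,"turn":-0.112},{"x":-3,"y":3,"z":23,"turn":-0.112}]'
python3 - <<'E'
from h import *
go(434,-366,65,.04,26); print(arm.state()["width"]*91)
E
```

```text
time: 13.82
ee_pos: [0.4956, -0.2661, 0.0808]
tcp_rot: [1.755, 1.467, -0.273]
wrist_force: [-0.9, -0.4, -3.5]
width: 0.177
t13.82 tcp [ 495.6 -266.1   80.8] jaw -0.458 down [ 0.1   -0.028 -0.995] q6 -0.09 dturn -0.498 n 5
[2.5, -2.5, 23, -0.1]
[2.2, -4.8, 23, -0.1]
[2.0, -7.1, 22, -0.1]
[1.8, -9.3, 21, -0.1]
[1.6, -11.4, 20, -0.1]
16.145912208067596
```

```bash
python3 -m jog '[{"x":0,"y":-3,"z":23,"turn":-0.112},{"x":0,"y":-5,"z":23,"turn":-0.112},{"x":0,"y":-7,"z":22,"turn":-0.1},{"x":0,"y":-9,"z":19,"turn":-0.1},{"x":0,"y":-9,"z":10,"turn":-0.03},{"x":0,"y":0,"z":0,"turn":0},{"x":0,"y":0,"z":0,"turn":0}]'
python3 - <<'E'
from h import *
go(434,-366,-16,.04,26); print(arm.state()["width"]*91)
E
```

```text
time: 14.4
ee_pos: [0.4314, -0.361, 0.0761]
tcp_rot: [1.265, 1.47, -0.288]
wrist_force: [0.9, 0.2, -3.3]
width: 0.176
t14.40 tcp [ 431.4 -361.    76.1] jaw 0.02 down [ 0.096 -0.028 -0.995] q6 -0.8 dturn -0.02 n 4
[23, -1.6, 0.6, -0.005]
[23, -1.6, 0.6, -0.005]
[23, -1.6, 0.6, -0.005]
[23, -1.6, 0.6, -0.005]
16.014836140732278
```

```bash
python3 -m jog '[{"x":28,"y":-2,"z":1,"turn":-0.02},{"x":28,"y":-2,"z":1,"turn":0},{"x":18,"y":-2,"z":1,"turn":0},{"x":8,"y":0,"z":0,"turn":0},{"x":0,"y":0,"z":0,"turn":0}]'
python3 - <<'E'
from h import *
go(434,-366,-18,.04,26); print(arm.state()["width"]*91)
W,p=tips([360,520,-480,-250,5,60])
k=arm.cut_out('cold_chisel',p)[0];P=pts(p,k['region']);print(k['score'],k['bbox'],summ(P))
E
```

```text
time: 14.82
ee_pos: [0.4372, -0.3653, -0.0069]
tcp_rot: [1.239, 1.465, -0.294]
wrist_force: [-0.8, -1.0, -2.5]
width: 0.179
t14.82 tcp [ 437.2 -365.3   -6.9] jaw 0.039 down [ 0.101 -0.031 -0.994] q6 -0.84 dturn -0.001 n 1
[10.7, -4.4, 0.2, -0.001]
16.259284950232523
0.68 [385.2, 309.1, 427.5, 334.3] {'c': array([ 452.8, -414.1]), 'size': array([53.5, 74.7]), 'ang': 1.587, 'z': array([28. , 40.1, 47.3])}
```

```bash
python3 -m jog '[{"x":7,"y":-2,"z":0,"turn":0},{"x":4,"y":0,"z":0,"turn":0},{"x":0,"y":0,"z":0,"turn":0}]'
python3 -m jog '[{"x":0,"y":0,"z":0,"turn":0},{"x":0,"y":0,"z":0,"turn":0},{"x":-5,"y":0,"z":0,"turn":0},{"x":-25,"y":0,"z":0,"turn":0},{"x":-40,"y":0,"z":0,"turn":0},{"x":-40,"y":0,"z":0,"turn":0}]' 120
python3 - <<'E'
from h import *
go(426,127,80,1.133-1.571,36)
p=arm.read_camera('scene')
k=arm.cut_out('cold_chisel',p)[0];P=pts(p,k['region']);print(k['score'],k['bbox'],summ(P))
E
```

```text
time: 15.17
ee_pos: [0.4396, -0.3678, -0.0136]
tcp_rot: [1.201, 1.457, -0.33]
wrist_force: [-0.6, -0.1, -2.2]
width: 0.175
time: 15.67
ee_pos: [0.426, -0.3621, 0.0957]
tcp_rot: [1.233, 1.463, -0.299]
wrist_force: [0.2, 0.1, -0.3]
width: 0.524
t15.67 tcp [ 426.  -362.1   95.7] jaw 0.04 down [ 0.102 -0.032 -0.994] q6 -0.83 dturn 0.478 n 14
[0.0, 1.3, -34, 0.034]
[-0.1, 0.1, -35, 0.034]
[-0.2, -1.1, -34, 0.034]
[-0.4, -2.3, -34, 0.034]
[-0.5, -3.5, -34, 0.034]
[-0.6, -4.6, -34, 0.034]
[-0.7, -5.8, -34, 0.034]
[-0.8, -7.0, -34, 0.034]
0.75 [343.4, 297.1, 429.1, 343.7] {'c': array([ 441.4, -370.6]), 'size': array([ 28.5, 170.1]), 'ang': 1.6, 'z': array([ 7.9, 17.2, 21.8])}
```

The chisel lies flat in the blue tray, with its top at about z = 18 and its centre at (441,-371). On to the pipe.

```bash
python3 -m jog '[{"x":0,"y":1,"z":-35,"turn":0.04},{"x":0,"y":0,"z":-35,"turn":0.04},{"x":0,"y":-1,"z":-35,"turn":0.04},{"x":0,"y":-2,"z":-35,"turn":0.04},{"x":0,"y":-4,"z":-35,"turn":0.04},{"x":0,"y":-5,"z":-35,"turn":0.04},{"x":0,"y":-6,"z":-35,"turn":0.04},{"x":0,"y":-7,"z":-35,"turn":0.04}]' 80
python3 - <<'E'
from h import *
go(426,127,100,1.133-1.571,36)
E
```

```text
time: 16.43
ee_pos: [0.4443, -0.0855, 0.0969]
tcp_rot: [1.471, 1.42, -0.412]
wrist_force: [1.1, 0.6, -1.6]
width: 0.685
t16.43 tcp [444.3 -85.5  96.9] jaw -0.311 down [ 0.138 -0.06  -0.989] q6 0.15 dturn 0.127 n 6
[-3.1, -13.5, -32, 0.021]
[-3.2, -14.2, -32, 0.021]
[-3.3, -14.9, -32, 0.021]
[-3.4, -15.5, -31, 0.021]
[-3.5, -16.2, -31, 0.021]
[-3.6, -16.9, -31, 0.021]
```

```bash
python3 -m jog '[{"x":0,"y":-14,"z":-32,"turn":0.03},{"x":0,"y":-14,"z":-32,"turn":0.03},{"x":0,"y":-15,"z":-32,"turn":0.03},{"x":0,"y":-15,"z":-31,"turn":0.03},{"x":0,"y":-16,"z":-31,"turn":0.0},{"x":0,"y":-10,"z":-15,"turn":0}]'
python3 - <<'E'
from h import *
go(426,127,100,1.133-1.571,36); s=arm.state(); print(s["joint_pos"],s["qd"])
E
python3 -m jog '[{"x":0,"y":0,"z":0,"turn":0}]'
python3 - <<'E'
from h import *
go(426,127,100,1.133-1.571,36); s=arm.state(); print(s["joint_pos"],s["qd"])
E
```

```text
time: 16.93
ee_pos: [0.4338, 0.1182, 0.0872]
tcp_rot: [1.655, 1.407, -0.355]
wrist_force: [0.5, -1.4, 0.5]
width: 0.689
t16.93 tcp [433.8 118.2  87.2] jaw -0.441 down [ 0.153 -0.057 -0.987] q6 0.86 dturn -0.003 n 1
[-14.3, -8.6, -4.9, -0.003]
[ 0.32520584  0.14425211  2.07685463 -0.14397188  0.79779021  0.85937342] [ 0.55134937  0.06552901 -0.04460904 -0.11843767  0.03316887  0.61111935]
time: 17.02
ee_pos: [0.4338, 0.1214, 0.0875]
tcp_rot: [1.666, 1.406, -0.341]
wrist_force: [0.1, -0.4, 0.5]
width: 0.686
t17.02 tcp [433.8 121.4  87.5] jaw -0.437 down [ 0.155 -0.055 -0.986] q6 0.86 dturn 0.001 n 1
[-13.8, -7.3, -2.0, 0.001]
[ 0.3314382   0.14452743  2.07581704 -0.14321897  0.79701733  0.86079826] [ 0.012772   -0.00842836 -0.00635934 -0.01723094 -0.00212105 -0.01680827]
```

```bash
Q='from h import *
p,R=pose();s=arm.state();print(s["time"],np.round(p),np.round(R[:,0],4),np.round(s["joint_pos"],3))'
python3 -m jog '[{"x":-40,"y":0,"z":0,"turn":0},{"x":-40,"y":0,"z":0,"turn":0},{"x":-40,"y":0,"z":0,"turn":0}]' >/dev/null; python3 -c "$Q"
python3 -m jog '[{"x":0,"y":0,"z":0,"turn":0}]' >/dev/null; python3 -c "$Q"
python3 -m jog '[{"x":0,"y":-40,"z":0,"turn":0},{"x":0,"y":-40,"z":0,"turn":0},{"x":0,"y":-40,"z":0,"turn":0}]' >/dev/null; python3 -c "$Q"
python3 -m jog '[{"x":0,"y":0,"z":0,"turn":0}]' >/dev/null; python3 -c "$Q"
python3 -m jog '[{"x":0,"y":40,"z":0,"turn":0},{"x":0,"y":40,"z":0,"turn":0},{"x":0,"y":40,"z":0,"turn":0}]' >/dev/null; python3 -c "$Q"
python3 -m jog '[{"x":0,"y":0,"z":0,"turn":0}]' >/dev/null; python3 -c "$Q"
python3 -m jog '[{"x":40,"y":0,"z":0,"turn":0},{"x":40,"y":0,"z":0,"turn":0},{"x":40,"y":0,"z":0,"turn":0}]' >/dev/null; python3 -c "$Q"
python3 -m jog '[{"x":0,"y":0,"z":0,"turn":0}]' >/dev/null; python3 -c "$Q"
```

```text
17.2667 [409. 126. 202.] [ 0.1359 -0.0615 -0.9888] [ 0.365  0.007  1.906 -0.118  1.126  0.84 ]
17.35 [413. 128. 209.] [ 0.1501 -0.0562 -0.9871] [ 0.364 -0.     1.895 -0.118  1.129  0.839]
17.6 [313. 177. 195.] [ 0.167  -0.0512 -0.9846] [ 0.625 -0.108  2.033 -0.156  1.115  1.133]
17.6833 [308. 177. 194.] [ 0.1637 -0.0501 -0.9852] [ 0.633 -0.113  2.04  -0.153  1.116  1.135]
17.9333 [410. 129. 214.] [ 0.1639 -0.0448 -0.9854] [ 0.364 -0.018  1.901 -0.111  1.122  0.826]
18.0167 [417. 126. 216.] [ 0.171  -0.0455 -0.9842] [ 0.355 -0.014  1.894 -0.114  1.119  0.822]
18.2667 [450. 120. 105.] [ 0.1975 -0.0383 -0.9796] [ 0.312  0.122  2.056 -0.137  0.79   0.834]
18.35 [446. 117.  99.] [ 0.1854 -0.0428 -0.9817] [ 0.309  0.129  2.065 -0.138  0.788  0.833]
```

```bash
Q='from h import *
p,R=pose();s=arm.state();print(round(s["time"],2),np.round(p),np.round(R[:,0],4),np.round(s["joint_pos"],3))'
python3 -m jog '[{"x":0,"y":0,"z":0,"turn":0},{"x":0,"y":0,"z":0,"turn":0},{"x":0,"y":0,"z":0,"turn":0},{"x":0,"y":0,"z":0,"turn":0}]' >/dev/null; python3 -c "$Q"
python3 -m jog '[{"x":0,"y":0,"z":0,"turn":-0.12},{"x":0,"y":0,"z":0,"turn":-0.12},{"x":0,"y":0,"z":0,"turn":-0.12},{"x":0,"y":0,"z":0,"turn":-0.12},{"x":0,"y":0,"z":0,"turn":-0.12},{"x":0,"y":0,"z":0,"turn":0},{"x":0,"y":0,"z":0,"turn":0}]' >/dev/null; python3 -c "$Q"
python3 -m jog '[{"x":-40,"y":0,"z":0,"turn":0},{"x":-40,"y":0,"z":0,"turn":0},{"x":0,"y":0,"z":0,"turn":0},{"x":0,"y":0,"z":0,"turn":0}]' >/dev/null; python3 -c "$Q"
python3 -m jog '[{"x":10,"y":0,"z":0,"turn":0},{"x":10,"y":0,"z":0,"turn":0},{"x":10,"y":0,"z":0,"turn":0},{"x":10,"y":0,"z":0,"turn":0},{"x":10,"y":0,"z":0,"turn":0},{"x":10,"y":0,"z":0,"turn":0},{"x":0,"y":0,"z":0,"turn":0}]' >/dev/null; python3 -c "$Q"
```

```text
18.68 [448. 116. 103.] [ 0.1897 -0.0424 -0.9809] [ 0.306  0.124  2.059 -0.137  0.794  0.831]
19.27 [455. 120. 117.] [ 0.2152 -0.0337 -0.976 ] [ 0.31   0.106  2.045 -0.137  0.799  0.208]
19.6 [437. 123. 201.] [ 0.2181 -0.0321 -0.9754] [ 0.332 -0.002  1.929 -0.119  1.019  0.208]
20.18 [451. 122. 140.] [ 0.2232 -0.0298 -0.9743] [ 0.316  0.071  2.019 -0.13   0.851  0.228]
```

Findings so far: unloaded rows make the arm creep upward, because targets are re-based on the measured pose. That creep is where the tool tilt comes from (about 0.22 rad now). I can undo it by pressing the shut fingertips against the fixed V-block's near side, so the tool pivots back.

Run:
```python
from h import *
go(510,-130,80,None,36)
```

```text
t20.18 tcp [451.2 121.6 140.3] jaw 0.172 down [ 0.223 -0.03  -0.974] q6 0.23 dturn 0.0 n 8
[9.9, 0.2, 31, 0.0]
[9.9, 0.2, 31, 0.0]
[9.9, 0.2, 31, 0.0]
[9.9, 0.2, 31, 0.0]
[9.9, 0.2, 31, 0.0]
[9.9, 0.2, 31, 0.0]
[9.9, 0.2, 31, 0.0]
[9.9, 0.2, 31, 0.0]
```

```bash
python3 -m jog '[{"x":8,"y":0,"z":32,"turn":0},{"x":8,"y":0,"z":32,"turn":0},{"x":8,"y":0,"z":32,"turn":0},{"x":8,"y":0,"z":32,"turn":0},{"x":8,"y":0,"z":32,"turn":0},{"x":8,"y":0,"z":32,"turn":0},{"x":8,"y":0,"z":30,"turn":0},{"x":5,"y":0,"z":15,"turn":0}]' 255 60
python3 - <<'E'
from h import *
go(515,-130,-18,None,30)
E
```

```text
time: 20.85
ee_pos: [0.5051, -0.1187, 0.0955]
tcp_rot: [1.291, 1.339, -0.114]
wrist_force: [0.3, 0.9, -0.1]
width: 0.13
t20.85 tcp [ 505.1 -118.7   95.5] jaw 0.173 down [ 0.228 -0.026 -0.973] q6 -0.49 dturn 0.0 n 4
[28, -4.4, 1.4, 0.0]
[28, -4.4, 1.4, 0.0]
[28, -4.4, 1.4, 0.0]
[28, -4.4, 1.4, 0.0]
```

```bash
python3 -m jog '[{"x":28,"y":-5,"z":0,"turn":0},{"x":28,"y":-5,"z":0,"turn":0},{"x":28,"y":-5,"z":0,"turn":0},{"x":20,"y":-4,"z":0,"turn":0},{"x":0,"y":0,"z":0,"turn":0}]'
python3 - <<'E'
from h import *
go(535,-130,-15,None,30)
W,p=tips([460,570,-170,-90,26,70])
for k in range(26,60,4):
    S=W[(W[:,2]>=k)&(W[:,2]<k+4)]; print(k,len(S),np.round([S[:,0].min(),S[:,0].max(),S[:,1].min(),S[:,1].max()]) if len(S) else "")
E
```

```text
time: 21.27
ee_pos: [0.5154, -0.1321, -0.0109]
tcp_rot: [1.288, 1.33, -0.132]
wrist_force: [-1.7, 0.7, -0.8]
width: 0.001
t21.27 tcp [ 515.4 -132.1  -10.9] jaw 0.159 down [ 0.236 -0.031 -0.971] q6 -0.54 dturn 0.0 n 1
[8.5, 18.3, 0.4, 0.0]
26 84 [ 495.  569. -170. -104.]
30 25 [ 494.  516. -151. -116.]
34 21 [ 493.  516. -150. -121.]
38 29 [ 490.  515. -150. -117.]
42 26 [ 488.  514. -149. -117.]
46 26 [ 490.  513. -151. -119.]
50 26 [ 488.  516. -150. -123.]
54 21 [ 488.  511. -151. -123.]
58 27 [ 484.  511. -150. -117.]
```

```bash
python3 -m jog '[{"x":10,"y":5,"z":0,"turn":0},{"x":5,"y":10,"z":0,"turn":0},{"x":2,"y":8,"z":0,"turn":0},{"x":2,"y":8,"z":0,"turn":0}]'
Q='from h import *
p,R=pose();s=arm.state();print(round(s["time"],2),np.round(p),np.round(R[:,0],4),np.round(s["wrist_force"],1))'
python3 -m jog '[{"x":2,"y":8,"z":0,"turn":0},{"x":2,"y":8,"z":0,"turn":0}]'; python3 -c "$Q"
python3 -m jog '[{"x":2,"y":8,"z":0,"turn":0},{"x":2,"y":8,"z":0,"turn":0}]'; python3 -c "$Q"
```

```text
time: 21.65
ee_pos: [0.5499, -0.1281, -0.0176]
tcp_rot: [1.284, 1.332, -0.137]
wrist_force: [-35.6, -22.9, 27.4]
width: 0.006
time: 21.82
ee_pos: [0.5483, -0.1284, -0.0177]
tcp_rot: [1.247, 1.366, -0.166]
wrist_force: [-29.7, -15.9, 28.3]
width: 0.002
21.82 [ 548. -128.  -18.] [ 0.2006 -0.0337 -0.9791] [-29.7 -15.9  28.3]
time: 21.98
ee_pos: [0.5469, -0.1285, -0.0176]
tcp_rot: [1.205, 1.398, -0.205]
wrist_force: [-25.0, -10.9, 21.1]
width: 0.004
21.98 [ 547. -129.  -18.] [ 0.1682 -0.0351 -0.9851] [-25.  -10.9  21.1]
```

```bash
Q='from h import *
p,R=pose();s=arm.state();print(round(s["time"],2),np.round(p),np.round(R[:,0],4),np.round(s["wrist_force"],1))'
python3 -m jog '[{"x":1,"y":8,"z":0,"turn":0},{"x":1,"y":8,"z":0,"turn":0},{"x":1,"y":8,"z":0,"turn":0},{"x":1,"y":8,"z":0,"turn":0},{"x":1,"y":8,"z":0,"turn":0},{"x":1,"y":8,"z":0,"turn":0}]'; python3 -c "$Q"
python3 -m jog '[{"x":0,"y":8,"z":0,"turn":0},{"x":0,"y":8,"z":0,"turn":0},{"x":0,"y":8,"z":0,"turn":0},{"x":0,"y":8,"z":0,"turn":0}]'; python3 -c "$Q"
```

```text
time: 22.48
ee_pos: [0.5426, -0.129, -0.017]
tcp_rot: [0.828, 1.491, -0.574]
wrist_force: [-20.3, -9.0, 14.3]
width: 0.002
22.48 [ 543. -129.  -17.] [ 0.0667 -0.0432 -0.9968] [-20.3  -9.   14.3]
time: 22.82
ee_pos: [0.5397, -0.1294, -0.0162]
tcp_rot: [-0.256, 1.519, -1.653]
wrist_force: [-17.4, -7.7, 8.6]
width: 0.009
22.82 [ 540. -129.  -16.] [-0.0043 -0.0515 -0.9987] [-17.4  -7.7   8.6]
```

```bash
python3 -m jog '[{"x":0,"y":8,"z":0,"turn":0},{"x":0,"y":8,"z":0,"turn":0},{"x":0,"y":8,"z":0,"turn":0}]'
python3 -m jog '[{"x":0,"y":-15,"z":0,"turn":0},{"x":-25,"y":-15,"z":0,"turn":0},{"x":-35,"y":0,"z":0,"turn":0},{"x":-35,"y":0,"z":0,"turn":0},{"x":0,"y":0,"z":0,"turn":0}]' 100
python3 - <<'E'
from h import *
go(426,127,80,1.133-1.571,36)
p=arm.read_camera('top')
for k in arm.cut_out('pipe_loose',p)[:2]:
    P=pts(p,k['region']);print(k['score'],k['bbox'],summ(P),summ(P[P[:,2]>.022]))
E
```

```text
time: 23.07
ee_pos: [0.5376, -0.1297, -0.0156]
tcp_rot: [-0.96, 1.488, -2.355]
wrist_force: [-16.6, -6.9, 8.8]
width: 0.004
time: 23.48
ee_pos: [0.5134, -0.1295, 0.0888]
tcp_rot: [-0.952, 1.483, -2.347]
wrist_force: [1.1, 0.0, 0.2]
width: 0.336
t23.48 tcp [ 513.4 -129.5   88.8] jaw 0.173 down [-0.061 -0.062 -0.996] q6 -0.35 dturn 0.611 n 8
[-0.2, -5.1, -33, 0.076]
[-0.0, -7.7, -33, 0.076]
[0.2, -10.2, -32, 0.076]
[0.4, -12.6, -31, 0.076]
[0.6, -14.9, -30, 0.076]
[0.8, -17.2, -29, 0.076]
[1.1, -19.4, -27, 0.076]
[1.3, -21, -26, 0.076]
0.69 [228.9, 251.5, 267.5, 275.0] {'c': array([427.7, 129.5]), 'size': array([ 37.1, 101.7]), 'ang': 1.157, 'z': array([-0.3, 30.9, 36.9])} {'c': array([427.9, 126.5]), 'size': array([32.5, 94.9]), 'ang': 1.144, 'z': array([23. , 31.8, 37. ])}
```

```bash
python3 -m jog '[{"x":0,"y":-5,"z":-33,"turn":0.076},{"x":0,"y":-8,"z":-33,"turn":0.076},{"x":0,"y":-10,"z":-32,"turn":0.076},{"x":0,"y":-13,"z":-31,"turn":0.076},{"x":0,"y":-15,"z":-30,"turn":0.076},{"x":0,"y":-17,"z":-29,"turn":0.076},{"x":0,"y":-19,"z":-25,"turn":0.076},{"x":0,"y":-15,"z":-15,"turn":0.07}]' 80 40
python3 -m jog '[{"x":0,"y":0,"z":0,"turn":0}]'
python3 - <<'E'
from h import *
go(427.5,126.8,40,1.14-1.571,30)
E
```

```text
time: 24.25
ee_pos: [0.4238, 0.1167, 0.0698]
tcp_rot: [-0.383, 1.473, -2.419]
wrist_force: [-0.0, -0.7, 0.2]
width: 0.686
time: 24.33
ee_pos: [0.4216, 0.1194, 0.0688]
tcp_rot: [-0.401, 1.471, -2.435]
wrist_force: [-0.4, 0.1, -0.7]
width: 0.686
t24.33 tcp [421.6 119.4  68.8] jaw -0.465 down [-0.076 -0.065 -0.995] q6 0.78 dturn -0.034 n 2
[13.9, 1.5, -5.9, -0.017]
[13.9, 1.6, -5.9, -0.017]
```

```bash
python3 -m jog '[{"x":25,"y":1,"z":-3,"turn":-0.034},{"x":25,"y":2,"z":-4,"turn":0},{"x":20,"y":2,"z":-4,"turn":0},{"x":5,"y":0,"z":0,"turn":0},{"x":0,"y":0,"z":0,"turn":0}]'
python3 - <<'E'
from h import *
go(425,124.5,-25,1.14-1.571,30)
W,p=tips([380,480,70,180,1,70]); cv2.imwrite('pics/s4.png',cv2.resize(p['image'][150:270,120:280,::-1],None,fx=5,fy=5))
E
```

```text
time: 24.75
ee_pos: [0.4256, 0.1226, -0.0108]
tcp_rot: [-0.423, 1.469, -2.411]
wrist_force: [-0.4, 0.4, -0.6]
width: 0.686
t24.75 tcp [425.6 122.6 -10.8] jaw -0.419 down [-0.075 -0.068 -0.995] q6 0.75 dturn 0.012 n 1
[14.1, -0.7, -2.8, 0.012]
```

View pics/s4.png

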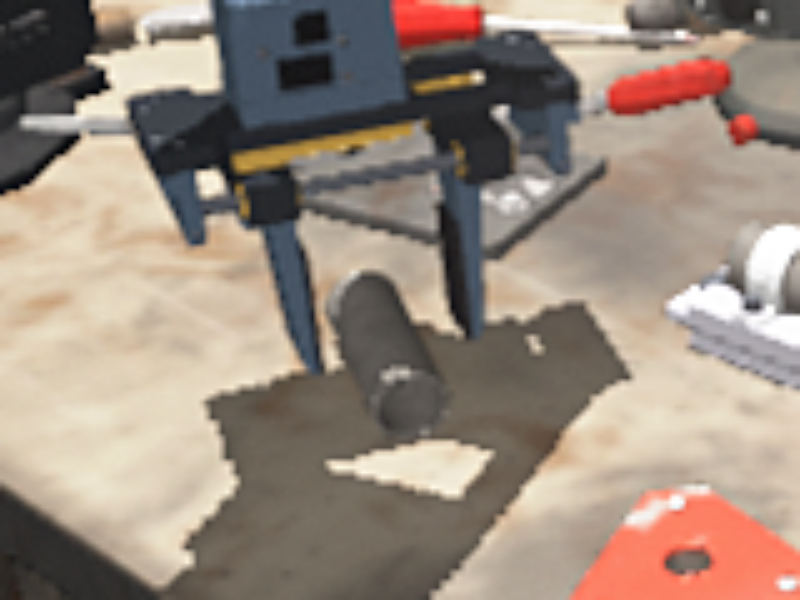

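The fingers straddle the pipe, with tips at crop (315,370) and (470,335) and the pipe's middle at (385,350). I'll go down and close.

```bash
python3 -m jog '[{"x":13,"y":0,"z":-3,"turn":0.01},{"x":3,"y":0,"z":0,"turn":0},{"x":0,"y":0,"z":0,"turn":0}]'
python3 -m jog '[{"x":0,"y":0,"z":0,"turn":0},{"x":0,"y":0,"z":0,"turn":0},{"x":0,"y":0,"z":0,"turn":0},{"x":0,"y":0,"z":0,"turn":0}]' 255 50
python3 - <<'E'
from h import *
go(425,124.5,-25,1.14-1.571,30);print(arm.state()["width"]*91)
E
```

```text
time: 25.05
ee_pos: [0.4281, 0.1236, -0.0247]
tcp_rot: [-0.389, 1.473, -2.388]
wrist_force: [0.3, 0.2, 0.4]
width: 0.684
time: 25.38
ee_pos: [0.4302, 0.1234, -0.0217]
tcp_rot: [-0.363, 1.478, -2.362]
wrist_force: [0.5, -0.3, 0.4]
width: 0.421
t25.38 tcp [430.2 123.4 -21.7] jaw -0.429 down [-0.066 -0.065 -0.996] q6 0.76 dturn 0.002 n 1
[3.6, -5.0, 0.9, 0.002]
38.29568170030912
```

```bash
python3 -m jog '[{"x":5,"y":-2,"z":0,"turn":0},{"x":1,"y":0,"z":0,"turn":0},{"x":1,"y":0,"z":0,"turn":0},{"x":0,"y":0,"z":0,"turn":0}]'
python3 - <<'E'
from h import *
go(425,124.5,-25,1.14-1.571,30);print(arm.state()["width"]*91)
E
```

```text
time: 25.72
ee_pos: [0.4301, 0.1243, -0.0242]
tcp_rot: [-0.321, 1.483, -2.319]
wrist_force: [-0.1, -0.9, -2.1]
width: 0.364
t25.72 tcp [430.1 124.3 -24.2] jaw -0.429 down [-0.06  -0.065 -0.996] q6 0.77 dturn 0.002 n 1
[1.0, -4.7, 1.8, 0.002]
33.167932148782626
```

```bash
python3 -m jog '[{"x":-20,"y":0,"z":0,"turn":0},{"x":-35,"y":0,"z":0,"turn":0},{"x":-35,"y":0,"z":0,"turn":0}]'
python3 - <<'E'
from h import *
go(582,-122,75,.082,34);print(arm.state()["width"]*91)
E
```

```text
time: 25.97
ee_pos: [0.4283, 0.1281, 0.0612]
tcp_rot: [-0.415, 1.465, -2.413]
wrist_force: [0.3, -0.1, -1.5]
width: 0.362
t25.97 tcp [428.3 128.1  61.2] jaw -0.429 down [-0.079 -0.07  -0.994] q6 0.76 dturn -0.511 n 9
[-0.9, 27, 18.3, -0.057]
[-0.7, 25, 19.8, -0.057]
[-0.5, 24, 21, -0.057]
[-0.4, 23, 22, -0.057]
[-0.2, 22, 23, -0.057]
[0.0, 20, 25, -0.057]
[0.2, 19.4, 26, -0.057]
[0.3, 17.9, 27, -0.057]
32.94677968937864
```

```bash
python3 -m jog '[{"x":-3,"y":27,"z":18,"turn":-0.06},{"x":-3,"y":25,"z":20,"turn":-0.06},{"x":-1,"y":24,"z":21,"turn":-0.06},{"x":0,"y":23,"z":22,"turn":-0.06},{"x":0,"y":22,"z":23,"turn":-0.06},{"x":0,"y":20,"z":25,"turn":-0.06},{"x":0,"y":19,"z":26,"turn":-0.06},{"x":0,"y":12,"z":18,"turn":-0.06}]'
python3 -m jog '[{"x":0,"y":0,"z":0,"turn":0}]'
python3 - <<'E'
from h import *
go(582,-122,75,.082,34)
E
```

```text
time: 26.63
ee_pos: [0.5679, -0.0812, 0.0781]
tcp_rot: [-0.878, 1.478, -2.363]
wrist_force: [0.2, 0.8, -1.4]
width: 0.362
time: 26.72
ee_pos: [0.5702, -0.0847, 0.0774]
tcp_rot: [-0.853, 1.478, -2.339]
wrist_force: [1.1, 0.4, -1.1]
width: 0.362
t26.72 tcp [570.2 -84.7  77.4] jaw 0.082 down [-0.064 -0.067 -0.996] q6 -0.16 dturn 0.0 n 2
[2.0, 4.4, 19.0, 0.0]
[2.0, 4.4, 19.0, 0.0]
```

Next I'll move to the hover pose and measure the held pipe, the block and the strapped pipe.

```bash
python3 -m jog '[{"x":10,"y":6,"z":19,"turn":0},{"x":15,"y":5,"z":17,"turn":0},{"x":10,"y":0,"z":0,"turn":0},{"x":0,"y":0,"z":0,"turn":0}]'
python3 - <<'E'
from h import *
go(582,-122,40,.082,34)
p=arm.read_camera('scene'); cv2.imwrite('pics/s5.png',cv2.resize(p['image'][150:290,230:410,::-1],None,fx=4,fy=4))
for k in arm.cut_out('pipe_loose',p)[:3]:
    P=pts(p,k['region']);print(k['score'],k['bbox'],summ(P))
print([ (k["location"],k["score"]) for k in arm.pinpoint('pipe_mid',p)[:2]])
for q in('seat','vblock'): 
  for k in arm.pinpoint(q,p)[:2]: print(q,k["score"],k["location"],np.round(atz(p,*k["location"],.034 if q=='seat' else 0)*1000,1))
p=arm.read_camera('top')
for q in('seat','vblock'): 
  for k in arm.pinpoint(q,p)[:2]: print(q,k["score"],k["location"],np.round(atz(p,*k["location"],.034 if q=='seat' else 0)*1000,1))
E
```

```text
time: 27.05
ee_pos: [0.5809, -0.1226, 0.0404]
tcp_rot: [-0.891, 1.477, -2.382]
wrist_force: [-0.2, 0.1, -2.5]
width: 0.362
t27.05 tcp [ 580.9 -122.6   40.4] jaw 0.078 down [-0.068 -0.064 -0.996] q6 -0.21 dturn -0.004 n 1
[0.3, 1.2, -0.5, -0.004]
0.65 [301.9, 190.7, 347.1, 218.1] {'c': array([ 645.8, -114.8]), 'size': array([ 95.4, 168.3]), 'ang': 0.132, 'z': array([67.1, 89.6, 99.8])}
[([327.7, 205.4], 0.64)]
seat 0.97 [321.2, 220.7] [ 583.4 -109.9   34. ]
vblock 0.86 [309.1, 224.9] [592.3 -66.3   0. ]
vblock 0.26 [383.1, 321.7] [ 443.9 -366.5    0. ]
seat 0.65 [331.2, 203.9] [587.6 -97.3  34. ]
vblock 0.82 [318.1, 208.0] [579.3 -61.3   0. ]
```

View pics/s5.png

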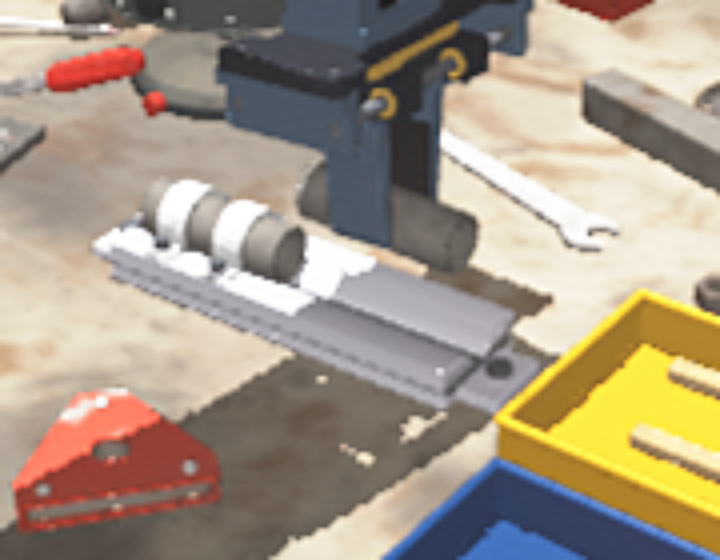

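The pipe is gripped level near its middle, hovering over the free groove. Its free end is at crop (460,240) and the strapped pipe's end at (285,250). One fit of the axes from depth gives the offsets.

Run:
```python
from h import *
p=arm.read_camera('scene')
k=arm.cut_out('pipe_loose',p)[0];P=pts(p,k['region'])*1000
P=P[(P[:,0]<615)&(P[:,2]>55)]
print(len(P),np.round(P.min(0)),np.round(P.max(0)))
a=np.array([np.cos(1.653),np.sin(1.653)]); n=np.array([a[1],-a[0]]); o=np.array([579.4,-67.3])
def rep(P,s):
    u=(P[:,:2]-o)@a; w=(P[:,:2]-o)@n; print(s,len(P),"along",np.round(np.percentile(u,[1,3,50,97,99]),1))
    for lo in range(-190,110,15):
        m=(u>=lo)&(u<lo+15)
        if m.sum()>5:
            # circle fit r=17 in (w,z)
            from scipy.optimize import least_squares
            f=least_squares(lambda c:np.hypot(w[m]-c[0],P[m,2]-c[1])-17,[np.mean(w[m])+8,np.mean(P[m,2])-8],loss='soft_l1'); print("  ",lo,m.sum(),np.round(f.x,1),round(float(np.sqrt(np.mean(f.fun**2))),2))
rep(P,"loose")
v,u=np.nonzero(p["depth"]>0);W=world(p,u,v,p["depth"][v,u])*1000
uu=(W[:,:2]-o)@a; ww=(W[:,:2]-o)@n
m=(abs(ww)<18)&(uu>-5)&(uu<110)&(W[:,2]>33)&(W[:,2]<53); rep(W[m],"strapped")
```

```text
457 [ 560. -171.   67.] [608. -76. 105.]
loose 457 along [-103.2 -102.7  -83.6  -10.    -8.8]
   -115 56 [ 2.4 85.1] 2.1
   -100 157 [ 2.5 85.9] 1.87
   -85 110 [ 3.1 85.2] 1.73
   -70 32 [ 3.7 85.4] 1.01
   -40 16 [ 2.  90.5] 3.26
   -25 72 [ 3.6 86.8] 1.59
   -10 14 [ 3.5 86.6] 1.07
strapped 382 along [  9.5  10.6  52.4 102.2 103.4]
   5 71 [-1. 34.] 1.59
   20 75 [-0.2 35. ] 1.7
   35 38 [-0.6 38.5] 1.32
   50 61 [ 0.  34.8] 1.42
   65 59 [-0.  35.2] 1.89
   80 36 [-0.9 36.7] 1.73
   95 42 [-0.1 34.5] 1.43
```

```bash
python3 -m jog '[{"x":15,"y":-3,"z":0,"turn":-0.004},{"x":12,"y":0,"z":0,"turn":0},{"x":8,"y":0,"z":0,"turn":0},{"x":0,"y":0,"z":0,"turn":0}]'
python3 - <<'E'
from h import *
go(578,-122.5,-8,.082,34)
E
```

```text
time: 27.88
ee_pos: [0.5798, -0.125, 0.0097]
tcp_rot: [-0.789, 1.483, -2.273]
wrist_force: [-0.1, -0.1, -0.7]
width: 0.364
t27.88 tcp [ 579.8 -125.     9.7] jaw 0.085 down [-0.056 -0.067 -0.996] q6 -0.22 dturn 0.003 n 1
[17.6, -0.5, -3.8, 0.003]
```

```bash
python3 -m jog '[{"x":10,"y":-1,"z":0,"turn":0.003},{"x":4,"y":-1,"z":0,"turn":0},{"x":0,"y":0,"z":0,"turn":0}]'
python3 -m jog '[{"x":3,"y":0,"z":0,"turn":0},{"x":3,"y":0,"z":0,"turn":0}]'
python3 -m jog '[{"x":3,"y":0,"z":0,"turn":0},{"x":3,"y":0,"z":0,"turn":0}]'
python3 - <<'E'
from h import *
go(578,-122.5,-8,.082,34)
E
```

```text
time: 28.13
ee_pos: [0.5788, -0.1263, -0.004]
tcp_rot: [-0.746, 1.485, -2.233]
wrist_force: [0.6, 0.8, 1.6]
width: 0.365
time: 28.3
ee_pos: [0.5819, -0.1269, -0.0075]
tcp_rot: [-0.669, 1.489, -2.155]
wrist_force: [-3.6, 3.8, 23.6]
width: 0.363
time: 28.47
ee_pos: [0.5819, -0.127, -0.0075]
tcp_rot: [-0.653, 1.489, -2.14]
wrist_force: [-4.3, 3.3, 17.7]
width: 0.365
t28.47 tcp [ 581.9 -127.    -7.5] jaw 0.082 down [-0.044 -0.069 -0.997] q6 -0.21 dturn -0.0 n 1
[0.4, -3.5, -4.8, -0.0]
```

```bash
python3 -m jog '[{"x":-1,"y":0,"z":-7,"turn":0},{"x":0,"y":0,"z":-7,"turn":0},{"x":0,"y":0,"z":-3,"turn":0}]'
cat > fit.py <<'E'
from h import *
from scipy.optimize import least_squares
p=arm.read_camera('scene')
a=np.array([np.cos(1.653),np.sin(1.653)]); n=np.array([a[1],-a[0]]); o=np.array([579.4,-67.3])
v,u=np.nonzero(p["depth"]>0);W=world(p,u,v,p["depth"][v,u])*1000
uu=(W[:,:2]-o)@a; ww=(W[:,:2]-o)@n
b=(abs(ww)<19)&(W[:,2]>28)&(W[:,2]<56)
for lo,hi in((-110,-95),(-95,-80),(-80,-65),(-30,-15),(-15,0),(12,25),(46,64)):
    m=b&(uu>=lo)&(uu<hi)
    if m.sum()>8:
        f=least_squares(lambda c:np.hypot(ww[m]-c[0],W[m,2]-c[1])-17,[0,34],loss='soft_l1'); print(lo,m.sum(),np.round(f.x,1),round(float(np.sqrt(np.mean(f.fun**2))),2))
m=b&(uu<-60)&(W[:,2]>31); print("free end",np.round(np.percentile(uu[m],[0,1,3]),1))
m=b&(uu<30)&(W[:,2]>36)&(ww<12)&(uu>-30); h=np.histogram(uu[m],np.arange(-30,31,3)); print(h[0])
cv2.imwrite('pics/fit.png',cv2.resize(p['image'][150:290,230:410,::-1],None,fx=4,fy=4))
E
python3 fit.py; python3 -c "
from h import *
go(578,-122.5,-8,.082,34)"
```

```text
time: 28.72
ee_pos: [0.5803, -0.11, -0.0059]
tcp_rot: [-0.635, 1.488, -2.124]
wrist_force: [0.1, 0.8, -1.9]
width: 0.367
-95 101 [-1.1 34.9] 1.89
-80 101 [ 0.  35.6] 1.77
-15 55 [ 0.1 36.7] 1.43
12 68 [ 0.4 34.3] 1.64
46 69 [-0.3 35.1] 1.67
free end [-388.6 -387.9 -387.5]
[ 0  0  0  0  2  6  7  5 14 12 12 10  1 11 10 15 11 14 12 11]
t28.77 tcp [ 580.1 -109.6   -6.1] jaw 0.081 down [-0.044 -0.07  -0.997] q6 -0.18 dturn -0.001 n 1
[2.9, -3.1, 12.5, -0.001]
```

```bash
python3 -m jog '[{"x":0,"y":-1,"z":-4,"turn":0},{"x":0,"y":0,"z":-4,"turn":0}]'
python3 -m jog '[{"x":0,"y":0,"z":-4,"turn":0},{"x":0,"y":0,"z":-4,"turn":0}]'
python3 -m jog '[{"x":3,"y":0,"z":-3,"turn":0},{"x":3,"y":0,"z":-2,"turn":0}]'
python3 fit.py; python3 -c "
from h import *
go(578,-105,-8,.082,34)"
```

```text
time: 28.93
ee_pos: [0.5798, -0.1054, -0.0064]
tcp_rot: [-0.573, 1.483, -2.056]
wrist_force: [-0.9, -20.1, 2.8]
width: 0.364
time: 29.1
ee_pos: [0.5801, -0.1061, -0.0057]
tcp_rot: [-0.488, 1.469, -1.964]
wrist_force: [0.3, -13.6, 0.5]
width: 0.364
time: 29.27
ee_pos: [0.5804, -0.1066, -0.0074]
tcp_rot: [-0.44, 1.462, -1.916]
wrist_force: [-9.2, 0.1, 31.5]
width: 0.366
-95 57 [-0.1 34.1] 1.8
-80 110 [ 0.1 34.6] 1.94
-15 29 [ 0.5 35.8] 1.53
12 62 [ 0.5 34.6] 1.52
46 54 [ 0.4 35.7] 1.84
free end [-388.1 -387.9 -387.1]
[ 0  0  0  0  0  0  1  6  4  8 14 10 12  9 12 15  8 10 13  9]
t29.32 tcp [ 580.5 -106.5   -7.3] jaw 0.093 down [-0.036 -0.102 -0.994] q6 -0.14 dturn 0.011 n 1
[0.6, -2.3, -1.8, 0.011]
```

Run:
```python
from h import *
p=arm.read_camera('scene'); cv2.imwrite('pics/s6.png',cv2.resize(p['image'][185:260,270:370,::-1],None,fx=7,fy=7,interpolation=cv2.INTER_CUBIC))
a=np.array([np.cos(1.653),np.sin(1.653)]); n=np.array([a[1],-a[0]]); o=np.array([579.4,-67.3])
v,u=np.nonzero(p["depth"]>0);W=world(p,u,v,p["depth"][v,u])*1000
uu=(W[:,:2]-o)@a; ww=(W[:,:2]-o)@n
m=(ww<-19)&(ww>-42)&(uu>-75)&(uu<0)&(W[:,2]>15)&(W[:,2]<60)
for k in range(15,60,3):
    q=m&(W[:,2]>=k)&(W[:,2]<k+3); 
    if q.sum(): print(k,q.sum(),np.round(np.percentile(uu[q],[0,50,100])),np.round(np.percentile(ww[q],[0,50,100])))
```

```text
15 30 [-73. -36.  -1.] [-38. -35. -31.]
18 32 [-69. -40.  -4.] [-38. -34. -30.]
21 46 [-74. -43.  -4.] [-37. -34. -20.]
24 122 [-74. -36.  -0.] [-37. -29. -19.]
27 25 [-75. -39.  -6.] [-36. -24. -21.]
30 9 [-53. -36. -22.] [-24. -23. -21.]
33 12 [-54. -37. -20.] [-26. -25. -19.]
36 19 [-55. -39. -20.] [-28. -25. -22.]
39 11 [-52. -36.  -1.] [-27. -24. -21.]
42 18 [-54. -37. -20.] [-29. -25. -23.]
45 20 [-54. -42. -19.] [-27. -26. -21.]
48 14 [-52. -36. -19.] [-27. -25. -20.]
51 19 [-55. -35. -18.] [-27. -25. -21.]
54 15 [-52. -38. -20.] [-28. -25. -19.]
57 20 [-53. -38. -16.] [-28. -25. -20.]
```

View pics/s6.png

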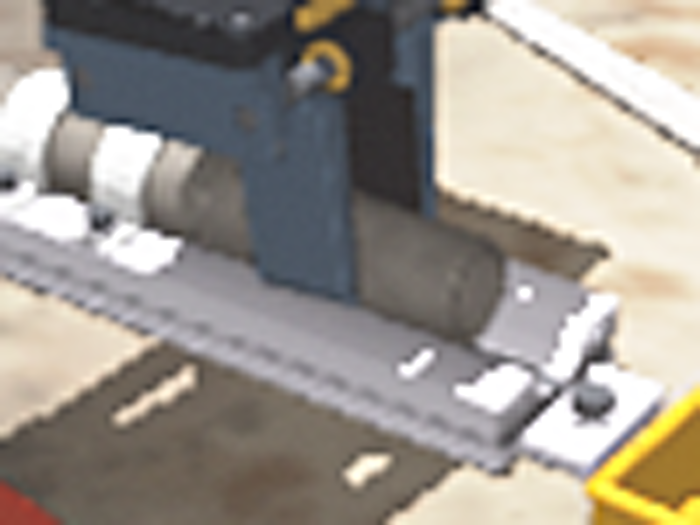

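The pipe is butted to the strapped one and lies along the groove. The near fingertip sits right at the land (crop (300,290)), so I can't tell whether the pipe or the fingers carry the load. I'll re-grip about 3 mm higher and press again: if it stops about 3 mm higher too, it's the pipe that bears.

```bash
python3 -m jog '[{"x":0,"y":0,"z":0,"turn":-0.01},{"x":-1,"y":0,"z":0,"turn":0},{"x":-2,"y":0,"z":0,"turn":0}]' 140
python3 -c "
from h import *
go(578,-105,-4,.082,34)"
```

```text
time: 29.62
ee_pos: [0.5804, -0.1065, -0.003]
tcp_rot: [-0.438, 1.462, -1.905]
wrist_force: [-0.2, -0.4, -0.4]
width: 0.451
t29.62 tcp [ 580.4 -106.5   -3. ] jaw 0.102 down [-0.036 -0.103 -0.994] q6 -0.15 dturn 0.02 n 1
[0.9, -2.2, -1.8, 0.02]
```

```bash
python3 -m jog '[{"x":2,"y":0,"z":0,"turn":0.02},{"x":0.5,"y":0,"z":0,"turn":0},{"x":0.5,"y":0,"z":0,"turn":0},{"x":0,"y":0,"z":0,"turn":0},{"x":0,"y":0,"z":0,"turn":0}]' 255 60
python3 -m jog '[{"x":2,"y":0,"z":0,"turn":0},{"x":2,"y":0,"z":0,"turn":0}]'
python3 -m jog '[{"x":3,"y":0,"z":0,"turn":0},{"x":3,"y":0,"z":0,"turn":0}]'
python3 fit.py; python3 -c "
from h import *
go(578,-105,-4,.082,34)"
```

```text
time: 30.03
ee_pos: [0.5803, -0.1064, -0.0056]
tcp_rot: [-0.423, 1.461, -1.911]
wrist_force: [-0.7, -0.4, 3.2]
width: 0.361
time: 30.2
ee_pos: [0.5803, -0.1064, -0.0057]
tcp_rot: [-0.419, 1.461, -1.907]
wrist_force: [-4.5, 2.0, 17.2]
width: 0.364
time: 30.37
ee_pos: [0.5804, -0.1064, -0.0057]
tcp_rot: [-0.406, 1.461, -1.895]
wrist_force: [-5.9, 2.4, 22.5]
width: 0.363
-95 61 [-1.2 34.2] 1.77
-80 101 [ 0.4 34.9] 1.85
-30 10 [34.6 49.7] 0.46
-15 31 [ 0.3 34.1] 1.08
12 62 [ 0.8 34.8] 1.54
46 63 [ 0.2 35.8] 1.64
free end [-388.8 -387.7 -387.4]
[ 0  0  0  0  0  0  2  5  5  9 10 12 14 12 12 12 13 10 13 12]
t30.42 tcp [ 580.4 -106.4   -5.7] jaw 0.08 down [-0.035 -0.104 -0.994] q6 -0.13 dturn -0.002 n 1
[-1.8, -2.3, -1.4, -0.002]
```

The re-gripped pipe now bears at ee z = -5.7, where it bore at -7.4 before, with 22 N, so the pipe takes the load. One more light push into the butt while pressing, then a check of position and force.

```bash
sed -i 's/(uu<-60)&(W/(uu<-60)\&(uu>-112)\&(W/' fit.py
python3 -m jog '[{"x":1,"y":0,"z":-3,"turn":0},{"x":2,"y":-1,"z":-3,"turn":0},{"x":4,"y":-1,"z":-1,"turn":0},{"x":4,"y":-1,"z":-1,"turn":0}]'
python3 fit.py
python3 - <<'E'
from h import *
for i in range(2):
    p=arm.read_camera('scene'); s=arm.state(); print(s["time"],np.round(s["wrist_force"],1),np.round(s["ee_pos"]*1000,1),s["width"]*91,np.round(pose()[1][:,0],3))
for q,z in(('pipe_mid',.034),('seat',.034)):
    print(q,[(round(k["score"],2),k["location"],np.round(atz(p,*k["location"],z)*1000,1)) for k in arm.pinpoint(q,p)[:1]])
for q in('soapstone','cold_chisel','magnet_square','spanner_17','nut_24'):
    k=arm.cut_out(q,p)[0]; print(q,round(k['score'],2),summ(pts(p,k['region'])))
E
```

```text
time: 30.75
ee_pos: [0.5808, -0.1068, -0.0057]
tcp_rot: [-0.283, 1.451, -1.769]
wrist_force: [-4.9, 1.2, 28.0]
width: 0.361
-95 52 [-0.8 34. ] 1.72
-80 103 [ 0.3 34.4] 1.84
-15 31 [ 0.1 35.7] 1.31
12 65 [ 0.7 35.3] 1.52
46 60 [ 0.1 35.4] 1.84
free end [-85.9 -85.6 -85. ]
[ 0  0  0  0  0  0  0  4 10  5 12  5 13 13 12 11 11 15  6 14]
30.85 [-4.4  0.7 25.7] [ 580.8 -106.8   -5.7] 32.696355739575715 [-0.023 -0.118 -0.993]
30.9 [-5.1  1.3 26.9] [ 580.8 -106.8   -5.7] 32.935781950803005 [-0.023 -0.118 -0.993]
pipe_mid [(0.62, [318.6, 220.5], array([ 580.5, -105. ,   34. ]))]
seat [(0.91, [319.8, 220.6], array([ 581.8, -107.3,   34. ]))]
soapstone 0.92 {'c': array([ 599.4, -341.8]), 'size': array([ 25.3, 142. ]), 'ang': 1.641, 'z': array([ 4.3, 11.6, 15.3])}Traceback (most recent call last):
  File "<stdin>", line 7, in <module>
IndexError: list index out of range
```

View pics/fit.png

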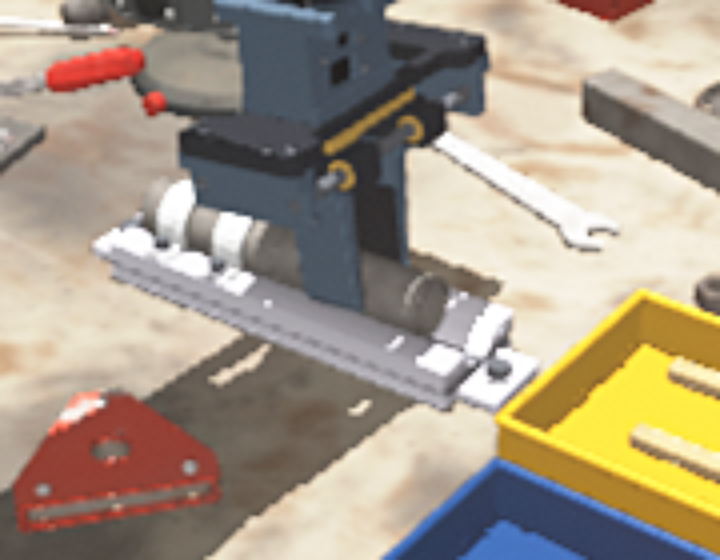

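The view shows the pipe in line with the strapped one, and no gap is visible at crop (255,240). The free end measures -85.5 mm along the block against -85 expected. The press holds steady at about 26 N. Handing in.

```bash
python3 -c "
from station import arm
print(arm.close_job()); s=arm.state(); print(s['time'],s['wrist_force'],s['width'])"
```

```text
the job is handed in; nothing more can be done
None
the job is handed in; nothing more can be done
```

I cleared both tools from the groove and handed the job in at about 31 s, with the gripper still holding the loose pipe in the V and pressing it down. The hand-in gives no verdict, so what follows rests on my own last checks.

- **Tools:** the soapstone holder lies flat in the yellow tray, at (600, -343) mm. The chisel lay flat in the blue tray at (441, -371) mm when I let go; the final look for it found nothing because the detector missed it.
- **Pipe position:** its free end is at -85.5 mm along the block, against -85 for a full butt, with no visible gap. The fitted axis is within about 1 mm of the groove's, and its height is 34 to 35.7 mm, about the same as the strapped pipe by the same fit. The trained networks put the pipe's middle and the seat 2–3 mm apart, which is about their usual error.
- **Pressing:** about 26 N downward, held steady, with the grip set to 60 N. I estimate well over 10 N on each flank. Gripping higher on the pipe made it bear at a higher hand position, so the load goes through the pipe and not the fingertips.
- **Magnet, spanner and nut:** I did not measure them at the end, because the check stopped at the missed chisel. They appear undisturbed in the last picture, where the nut shows only in part.

Two things differed from the robot's data:

- **Fingertip height:** the tips stand about 35 mm above the reported tool point.
- **Tilt:** the tool slowly tilts when unloaded. I straightened it once by pressing the shut fingertips against the V-block's side, at up to about 50 N on the wrist.

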